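Prise the press-in lid of a cocoa tin

TASK

Open the big cocoa tin: take the wooden-handled lid lever from the round board, slip its blade over the tin's rim and under the edge of the press-in lid, and press the handle gently down so that the blade tips up over the rim and prises that side of the lid well up out of its seat, where it stays. Dried cocoa holds the lid fast on one side, unseen: where it does not give to a light press do not force it, or the rim bends, but try from another side. Do not shove or tip the tin, touch tin and lid with the lever only, then lay the lever flat on the round board again and leave the jars and the mug alone.

Things in the scene. Friction and masses are not known exactly. Their poses are not given: they have to be found in the camera images.
- tin: Full catering tin of cocoa, tinplate with a paper band, 160 mm across, about 3 kg, loose on the table. Origin: centre of its underside, z up its axis. Its top is the same all round, so the lid may be prised from any side. Inside the rim runs an open channel, floor 122 mm high, from 74 in to 60 mm from the axis; then a collar 131 mm high whose springy inside grips the lid.
- tin_rim (a point): Point on the tin's axis at the height of its rim's top, 130 mm above the tin's underside. The rim is a round rolled bead 6 mm thick whose centre line is 77 mm from the axis and 127 mm high; the blade tips over it.
- lid: Round press-in lid, bright metal, 0.12 kg: flat edge 134 mm across, 4 mm thick, on a plug 108 mm across, 12 mm deep. Origin: centre of the plug's underside, z up; seated it is 119 mm above the tin's underside, on its axis. It tips about its far edge and stays where it was prised (the collar never lets it come right off); its middle rises half as much as the prised edge, 2 to 4 mm when prised well.
- lid_edge (a point): Centre of the underside of the lid's edge, 12 mm above the lid's origin, 131 mm above the tin's underside when seated. The edge reaches 67 mm from the axis: 7 mm over the channel, 9 mm above its floor, 7 mm short of the rolled rim. 15 to 40 N up at the edge free it, but 50 to 80 N where it is stuck, a bit under half the way round; the rim bends if the lever bears on it with over 60 N.
- lever: Lid lever like a short stout flat screwdriver, 140 mm long, 0.13 kg: dark wooden handle 85 mm long, 24 x 24 mm; straight steel blade 55 mm long, 14 mm wide, 3 mm thick, 2 mm over the last 22 mm, at half the handle's height. Origin: middle of the handle's underside; x along the blade to its tip, z up as it lies flat on the board at the start.
- lever_tip (a point): End of the blade at mid-thickness, 97.5 mm ahead of the lever's origin, 12 mm above its underside. Slid in over the rim at 27 degrees, tip down, it passes under the lid's edge and butts on the collar; pressing the handle to about 30 degrees below level (keeping the tip in under the edge) prises the lid. At mid-handle 3 to 8 N do it where it is free; over 9 N there bends the rim.
- board: Round light wooden serving board, 230 mm across and 14 mm thick, fixed on the table; the lever lies on it at the start and must be laid on it again. Origin: centre of its underside.
- jar: Bystander: glass storage jar with a dark cap, 72 mm across, 120 mm high. Origin: centre of its underside.
- beaker: Bystander: steel mug, 76 mm across, 85 mm high. Origin: centre of its underside.
- spice: Bystander: small amber jar with a black cap, 52 mm across, 100 mm high. Origin: centre of its underside.

How it is judged:
On the way, in this order (a step that is already met when the one before it is completed fails the run):
1. the tip of the lever's blade is under the lid's edge, in the channel inside the rim (z of lever_tip in the frame of tin between 0.12 and 0.1305 m and horizontal distance between lever_tip and tin below 0.0665 m), for 0.1 s.
2. the lever prises the lid up: its middle at least 1.5 mm, its edge about 3 mm (z of lid in the frame of tin above 0.1205 m and contact force between lever and lid above 0.3 N), for 0.1 s.
At the end, for the whole second after the job is handed in: The prised lid sits up on the tin, its middle 1.5 to 20 mm above seated, within 12 mm of the tin's axis and 0.2 rad of its tilt; the tin is upright within 0.03 rad; the lever lies still and level (0.12 rad) on the round board, handle's middle within 105 mm of its centre (z of lid in the frame of tin between 0.1205 and 0.139 m and horizontal distance between lid and tin below 0.012 m and angle between the z axis of lid and the z axis of tin, either way round below 0.2 rad and contact force between lever and board above 0.3 N and horizontal distance between lever and board below 0.105 m and angle between lever's own x axis and vertical between 1.45 and 1.69 rad and contact force between lever and tin below 0.1 N and linear speed of each of lever, lid below 0.02 m/s and angle between tin's own z axis and vertical below 0.03 rad); the robot touches nothing.
It fails at once if the lever is forced against the tin with more than 60 N (bends the rim) (contact force between lever and tin above 60 N).
It fails at once if the tin is shoved more than 30 mm or tipped more than 0.1 rad (distance of tin from where it was at the start of the episode above 0.03 m or angle between tin's own z axis and vertical above 0.1 rad).
It fails at once if the lid is flung off (more than 30 mm above its seat or 30 mm off the axis) (z of lid in the frame of tin above 0.149 m or horizontal distance between lid and tin above 0.03 m).
It fails at once if the robot itself touches the tin or the lid with more than 1 N (contact force between any of the fingers, the arm and lid above 1 N or contact force between any of the fingers, the arm and tin above 1 N).
It fails at once if a jar or the mug is moved more than 15 mm (distance of any of jar, beaker, spice from where it was at the start of the episode above 0.015 m).
It also fails if it takes over 72 s, if anything falls off the work surface, if the arm or the gripper's body presses on something with over 40 N, if the wrist force passes 120 N, or if a joint passes its speed limit or range.

ROBOT

A 6-joint arm with a two-finger parallel gripper is mounted at the origin on the work surface. World frame = base frame: x ahead of the robot, y to its left, z up, the work surface at z = 0. Lengths are in m, angles in rad, forces in N, time in s.
With the tool pointing down it reaches from about 0.35 to 0.85 m from the base axis. Payload 8.1 kg.
Tool frame: the origin (TCP) lies at the centre of the arm's flange, where the gripper is bolted on; the fingertips stand 186 mm ahead of it and the grasp point (between the pads) lies 167 mm ahead of it (robot.nose_length is the distance from the TCP to the fingertips, in m); z points along the fingers, x is the direction in which the jaws open and shut, and the axes are right-handed (so a half turn about z gives the same grasp; the last joint's range is limited). The gripper opens to 93 mm and grips with 3 to 60 N. Pads are 15 mm wide; open, the fingers measure 128 mm over their backs; the gripper's body (75 mm by 188 mm) begins 65 mm behind the grasp point.
Start: joints at [-1.315, 0.13, 1.488, -0, 1.523, -0.085], TCP at [0.201, -0.565, 0.405] pointing down, gripper open.
Joint ranges: [-2.96, 2.96], [-0.89, 2.26], [0.02, 2.5], [-1.34, 4.48], [0, 2.73], [-2.66, 2.66]. Speed limits (rad/s): [2.39, 2.39, 2.79, 3.14, 3.14, 3.14].

INTERFACE

Orientations are given as a rotation vector (axis times angle).
In Python, from plant import robot gives the robot as it stands.
- The arm moves only by the tool arm_command, never from a script. Its argument "motion" is a list of rows, each an object with "slide": the shift along the tool's x, y, z each as a share of 0.4 m, from -1 to 1, a list of three; "turn": the turn, a rotation vector about the tool's x, y, z each as a share of 0.5 rad, from -1 to 1, a list of three. A call has exactly 5 rows; each row shifts and turns the commanded pose from where the row before left it, along the tool's axes as they then stand; what a row does not reach is not made up. A row lasts 1/12 s, in which the tool goes at most 41.7 mm and 7.16 degrees, less where a joint would pass 70% of its speed; a pose out of reach is approached as far as the arm can. A call with a number of a shift or a turn outside -1 to 1 is refused whole. A call with a gripper value outside its range is refused whole. "gripper" is the opening in per cent of the stroke, from 0 (shut) to 100 (fully open), set as the call begins (left out, the last holds). The fingers move at their own pace and stop on an object; "grip_force" is the grip in N (left out, the last holds). Time passes only in rows, so rows that do not move let the fingers close, or fill a call up. It gives the time, the measured TCP pose, the force and the opening at its end, in the units of the state.
- robot.read_state(): the state, without advancing time (a new reading comes with each control period).
- robot.read_camera(name): name is "scene" or "top"; returns a dict with "pixels" (480x640x3 uint8, blue, green, red), "intrinsics" (3x3 intrinsics, pixels), "T" (4x4, takes a point from camera to world coordinates). Camera axes: x right, y down, z forward; pixel columns grow to the right and rows downward; lengths in m; the calibration is good to about 2 mm. A picture is of the moment at which its call begins. There is no depth.
- robot.close_job(): hands the job in, once; it reports no verdict.
The state is a dict: "t": time; "q": joint angles; "dq": joint speeds; "joint_torque": joint torques, N m; "tool_pos": TCP position; "orientation": TCP orientation; "force": force on the tool from outside, world axes, zero at the start; "wrist_torque": the same for the moment, N m; "opening": finger opening in m.
Only numpy, scipy, OpenCV 4.12 (cv2) and the standard library are available. Lean on these libraries where they do the work, as an engineer would, in place of code of your own. Each camera call takes 0.05 s, during which the arm holds its last target.

## Working session

There is one attempt and no reset: what is moved stays moved. The work goes in short steps, Python scripts to look and compute and a tool call to move; the robot and the scene stay as the last step left them, time stands still between calls to the robot, and variables do not carry over. Pictures are saved under pics/ and viewed, and the job is handed in when it is done.

Besides the shell and the picture viewer there is one more tool, called after "Emit:" in YAML: its name, and indented under it one key for each argument. arm_command: Moves the arm, as the interface text tells. Shift numbers are shares of 0.4 m and turn numbers shares of 0.5 rad, none past 1 either way. Its arguments: {"type":"object","properties":{"motion":{"type":"array","items":{"type":"object","properties":{"slide":{"type":"array","items":{"type":"number"}},"turn":{"type":"array","items":{"type":"number"}}}}},"gripper":{"type":"number"},"grip_force":{"type":"number"}},"required":["motion"]}

```bash
ls; mkdir -p pics
python3 - <<'E'
from plant import robot
import cv2,numpy as np
np.set_printoptions(precision=4,suppress=True)
for n in ("scene","top"):
    c=robot.read_camera(n); cv2.imwrite(f"pics/{n}0.png",c["pixels"]); print(n,c["intrinsics"],c["T"])
print(robot.read_state())
E
```

```text
pics
scene [[516.9348   0.     311.233 ]
 [  0.     516.9348 231.6637]
 [  0.       0.       1.    ]] [[-0.0114  0.6212 -0.7836  1.4142]
 [ 0.9998  0.0208  0.002   0.0228]
 [ 0.0175 -0.7834 -0.6213  0.7436]
 [ 0.      0.      0.      1.    ]]
top [[434.4476   0.     323.6761]
 [  0.     434.4476 238.0805]
 [  0.       0.       1.    ]] [[-0.0285 -0.994   0.1055  0.5176]
 [-0.9994  0.0262 -0.023   0.0081]
 [ 0.0201 -0.1061 -0.9942  0.9847]
 [ 0.      0.      0.      1.    ]]
{'t': 0.1, 'q': array([-1.3154,  0.1311,  1.4892,  0.    ,  1.523 , -0.0854]), 'dq': array([-0.0001, -0.0012, -0.0029, -0.0009,  0.0015, -0.0009]), 'joint_torque': array([  0.0024, -56.1344, -49.3093,   0.0771,   0.0292,  -0.    ]), 'tool_pos': array([ 0.2005, -0.5653,  0.4038]), 'orientation': array([-2.5651,  1.8119,  0.002 ]), 'force': array([ 1.3171,  0.7667, -0.365 ]), 'wrist_torque': array([ 0.0008, -0.0232, -0.0019]), 'opening': 0.09308317183097602}
```

View pics/scene0.png

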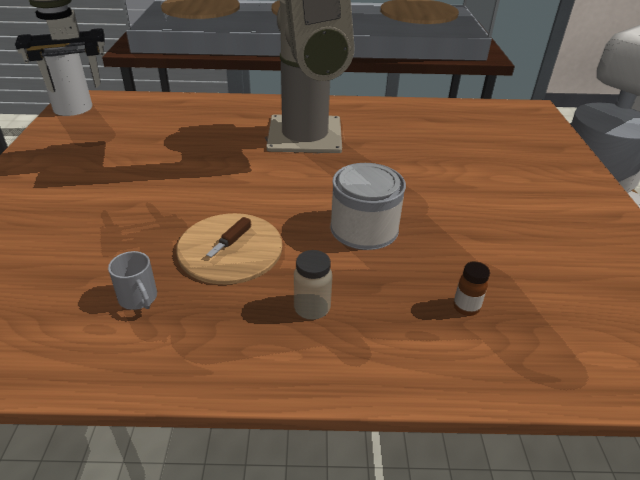

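View pics/top0.png

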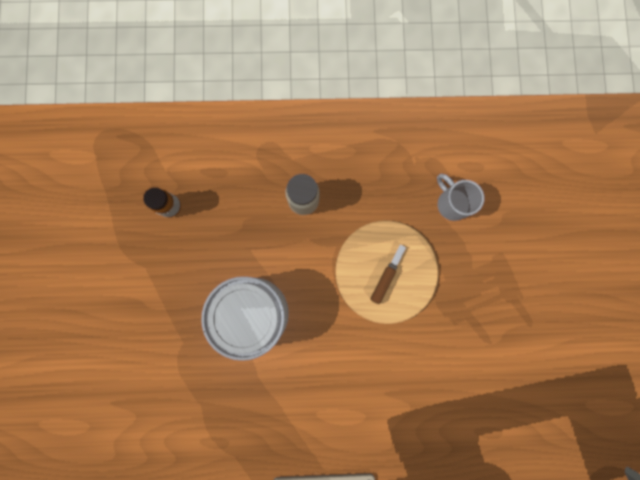

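The scene picture shows the tin at about (367,205), the board at (230,246) with the lever on it, the mug at (133,281), the jar at (313,286) and the spice jar at (471,288). In the top picture the tin is at (245,318), the board at (387,272) and the lever runs from its butt at (377,300) to its tip at (403,246). Next I'll enlarge crops of the tin and lever.

Run:
```python
import cv2
a=cv2.imread("pics/top0.png");b=cv2.imread("pics/scene0.png")
def crop(im,x,y,w,h,s,n): cv2.imwrite(n,cv2.resize(im[y:y+h,x:x+w],None,fx=s,fy=s,interpolation=cv2.INTER_CUBIC))
crop(a,190,265,110,105,5,"pics/c_tin_top.png")
crop(a,330,215,115,115,5,"pics/c_lev_top.png")
crop(b,320,155,100,100,6,"pics/c_tin_sc.png")
crop(b,170,205,120,85,6,"pics/c_lev_sc.png")
```

```text
(no output)
```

View pics/c_tin_top.png

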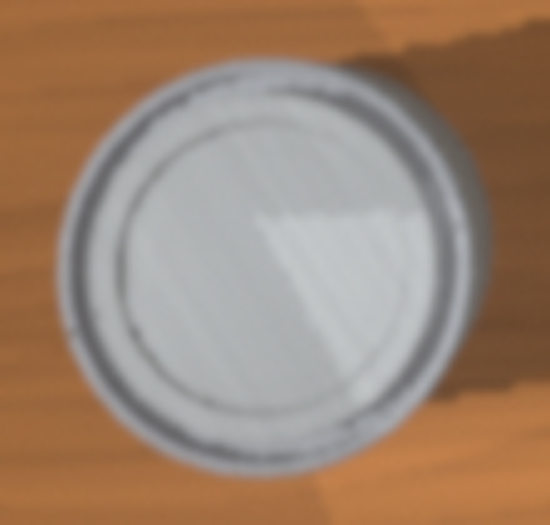

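View pics/c_lev_top.png

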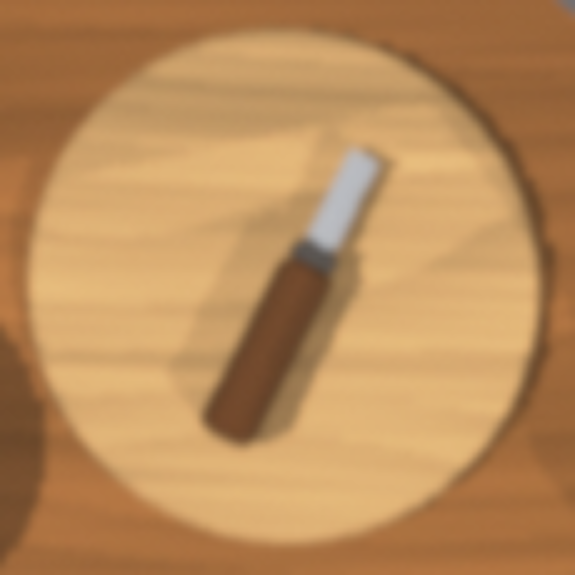

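View pics/c_tin_sc.png

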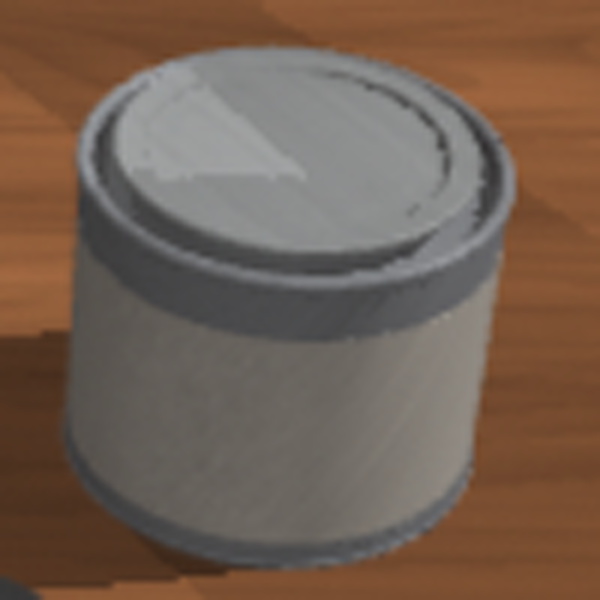

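View pics/c_lev_sc.png

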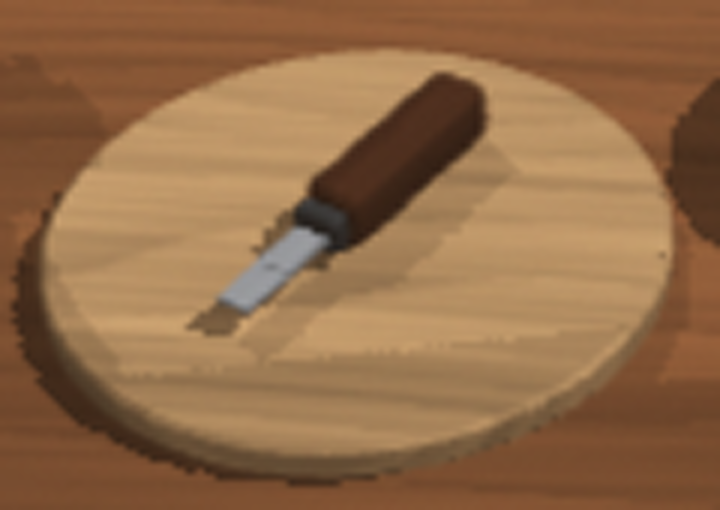

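Crop pixels I read:
- **Tin, top view:** rim outer extremes at x 57 and 473, y 57 and 477.
- **Tin, scene view:** rim extremes at (77,165), (517,185), (270,46) and (315,290).
- **Lever, top view:** tip mid (370,154), butt top-edge mid (226,432).
- **Lever, scene view:** tip mid (234,305).

Next I'll fit poses to these.

```bash
cat > h.py <<'E'
import numpy as np,cv2
from scipy.spatial.transform import Rotation as R
from scipy.optimize import least_squares
np.set_printoptions(precision=4,suppress=True)
K={"scene":np.array([[516.9348,0,311.233],[0,516.9348,231.6637],[0,0,1]]),"top":np.array([[434.4476,0,323.6761],[0,434.4476,238.0805],[0,0,1]])}
T={"scene":np.array([[-0.0114,0.6212,-0.7836,1.4142],[0.9998,0.0208,0.002,0.0228],[0.0175,-0.7834,-0.6213,0.7436],[0,0,0,1]]),"top":np.array([[-0.0285,-0.994,0.1055,0.5176],[-0.9994,0.0262,-0.023,0.0081],[0.0201,-0.1061,-0.9942,0.9847],[0,0,0,1]])}
def proj(n,P):
    P=np.atleast_2d(P); c=(P-T[n][:3,3])@T[n][:3,:3]; return (c@K[n].T)[:,:2]/c[:,2:]
def atz(n,uv,z):
    r=T[n][:3,:3]@np.linalg.solve(K[n],[uv[0],uv[1],1]); o=T[n][:3,3]; return o+r*(z-o[2])/r[2]
def tri(u1,u2):
    f=lambda p:np.r_[proj("top",p)[0]-u1,proj("scene",p)[0]-u2]
    s=least_squares(f,[.5,0,.1]); return s.x,s.fun
def cr(p,x,y,s): return np.array([(p[0]+.5)/s-.5+x,(p[1]+.5)/s-.5+y])
E
python3 - <<'E'
from h import *
# tin rim bbox fit
th=np.linspace(0,2*np.pi,721)
tb=np.r_[cr((57,57),190,265,5),cr((473,477),190,265,5)]
sb=np.r_[cr((77,46),320,155,6),cr((517,290),320,155,6)]
def bb(n,c,r):
    q=proj(n,np.c_[c[0]+r*np.cos(th),c[1]+r*np.sin(th),0*th+c[2]]); return np.r_[q.min(0),q.max(0)]
s=least_squares(lambda c:np.r_[bb("top",c,.08)-tb,bb("scene",c,.08)-sb],[.45,.15,.12]);print("tin",s.x,s.fun)
# board bbox (top crop; scene crop)
tb=np.r_[cr((28,30),330,215,5),cr((543,545),330,215,5)]
sb=np.r_[cr((42,48),170,205,6),cr((674,458),170,205,6)]
s=least_squares(lambda c:np.r_[bb("top",c,.115)-tb,bb("scene",c,.115)-sb],[.5,-.15,.012]);print("board",s.x,s.fun)
print("tip",tri(cr((370,154),330,215,5),cr((234,305),170,205,6)))
print("handle-front-top mid",tri(cr((312,262),330,215,5),cr((331,200),170,205,6)))
print("butt top mid",tri(cr((225,428),330,215,5),cr((463,84),170,205,6)))
for n,z,uv in (("spice",.1,(156,198)),("jar",.12,(303,187)),("mug",.085,(465,198))): print(n,atz("top",uv,z))
E
```

```text
tin [0.4578 0.1493 0.1289] [ 0.2476  0.0912 -0.011  -0.1342  0.1086  0.3016  0.1645 -0.3713]
board [ 0.542  -0.1536  0.0125] [ 0.2662 -0.0206 -0.3245 -0.0418 -0.2718  0.4717  0.2271 -0.5007]
tip (array([ 0.5981, -0.1901,  0.0274]), array([-0.4225,  0.0515, -0.397 , -0.0566]))
handle-front-top mid (array([ 0.5507, -0.1613,  0.0368]), array([-0.0121,  0.0013, -0.0119, -0.0015]))
butt top mid (array([ 0.48  , -0.1209,  0.0368]), array([ 0.2775, -0.0257,  0.2893,  0.027 ]))
spice [0.7033 0.3294 0.1   ]
jar [0.7145 0.027  0.12  ]
mug [ 0.6905 -0.3144  0.085 ]
```

```bash
cat >> h.py <<'E'
def pose():
    from plant import robot
    s=robot.read_state(); return s["tool_pos"],R.from_rotvec(s["orientation"]),s
def plan(p0,R0,p1,R1,n,dec=4):
    rv=(R0.inv()*R1).as_rotvec()/n; p=p0.copy();Rc=R0; out=[]
    for i in range(n):
        tgt=p0+(p1-p0)*(i+1)/n
        sl=np.round(Rc.inv().apply(tgt-p)/.4,dec); tn=np.round(rv/.5,dec)
        out.append((sl,tn)); p=p+Rc.apply(sl*.4); Rc=Rc*R.from_rotvec(tn*.5)
        print(i,'slide',sl.tolist(),'turn',tn.tolist(), 'mm %.1f deg %.2f'%(np.linalg.norm(sl)*400,np.linalg.norm(tn)*.5*57.3))
    print('end err mm',(p-p1)*1e3)
def Rdown(yaw):  # tool down, tool x at yaw (rad)
    c,s=np.cos(yaw),np.sin(yaw); return R.from_matrix(np.array([[c,s,0],[s,-c,0],[0,0,-1]]))
E
python3 - <<'E'
from h import *
from plant import robot
print(robot.read_state()["force"],robot.read_state()["wrist_torque"])
p,Rc,s=pose()
plan(p,Rc,np.array([.514,-.1408,.30]),Rdown(np.radians(-120.4)),15)
E
```

```text
[ 1.3171  0.7667 -0.365 ] [ 0.0008 -0.0232 -0.0019]
0 slide [-0.0492, -0.0729, 0.0174] turn [0.0001, 0.0002, 0.1162] mm 35.9 deg 3.33
1 slide [-0.0533, -0.0699, 0.0174] turn [0.0001, 0.0002, 0.1162] mm 35.8 deg 3.33
2 slide [-0.0573, -0.0667, 0.0174] turn [0.0001, 0.0002, 0.1162] mm 35.9 deg 3.33
3 slide [-0.0611, -0.0632, 0.0174] turn [0.0001, 0.0002, 0.1162] mm 35.8 deg 3.33
4 slide [-0.0647, -0.0596, 0.0173] turn [0.0001, 0.0002, 0.1162] mm 35.9 deg 3.33
5 slide [-0.068, -0.0558, 0.0174] turn [0.0001, 0.0002, 0.1162] mm 35.9 deg 3.33
6 slide [-0.0711, -0.0517, 0.0174] turn [0.0001, 0.0002, 0.1162] mm 35.8 deg 3.33
7 slide [-0.074, -0.0475, 0.0174] turn [0.0001, 0.0002, 0.1162] mm 35.9 deg 3.33
8 slide [-0.0767, -0.043, 0.0173] turn [0.0001, 0.0002, 0.1162] mm 35.8 deg 3.33
9 slide [-0.079, -0.0386, 0.0174] turn [0.0001, 0.0002, 0.1162] mm 35.9 deg 3.33
10 slide [-0.0812, -0.0339, 0.0173] turn [0.0001, 0.0002, 0.1162] mm 35.9 deg 3.33
11 slide [-0.0829, -0.0292, 0.0174] turn [0.0001, 0.0002, 0.1162] mm 35.8 deg 3.33
12 slide [-0.0845, -0.0243, 0.0173] turn [0.0001, 0.0002, 0.1162] mm 35.8 deg 3.33
13 slide [-0.0858, -0.0193, 0.0173] turn [0.0001, 0.0002, 0.1162] mm 35.9 deg 3.33
14 slide [-0.0868, -0.0143, 0.0174] turn [0.0001, 0.0002, 0.1162] mm 35.9 deg 3.33
end err mm [-0.0085 -0.0001 -0.0175]
```

Emit:
arm_command:
  motion:
    - {"slide":[-0.049,-0.073,0.017],"turn":[0,0,0.116]}
    - {"slide":[-0.053,-0.07,0.017],"turn":[0,0,0.116]}
    - {"slide":[-0.057,-0.067,0.017],"turn":[0,0,0.116]}
    - {"slide":[-0.061,-0.063,0.017],"turn":[0,0,0.116]}
    - {"slide":[-0.065,-0.06,0.017],"turn":[0,0,0.116]}
  gripper: 100
  grip_force: 60

```text
t: 0.52
tool_pos: [0.3059, -0.4227, 0.3699]
orientation: [-2.273, 2.168, 0.001]
force: [2.1, -0.4, -1.0]
opening: 0.0931
```

Emit:
arm_command:
  motion:
    - {"slide":[-0.068,-0.056,0.017],"turn":[0,0,0.116]}
    - {"slide":[-0.071,-0.052,0.017],"turn":[0,0,0.116]}
    - {"slide":[-0.074,-0.0475,0.017],"turn":[0,0,0.116]}
    - {"slide":[-0.077,-0.043,0.017],"turn":[0,0,0.116]}
    - {"slide":[-0.079,-0.039,0.017],"turn":[0,0,0.116]}

```text
t: 0.93
tool_pos: [0.4107, -0.2809, 0.3361]
orientation: [1.937, -2.473, -0.001]
force: [0.4, -0.9, 0.7]
opening: 0.0928
```

Emit:
arm_command:
  motion:
    - {"slide":[-0.081,-0.034,0.017],"turn":[0,0,0.116]}
    - {"slide":[-0.083,-0.029,0.017],"turn":[0,0,0.116]}
    - {"slide":[-0.0845,-0.024,0.017],"turn":[0,0,0.116]}
    - {"slide":[-0.086,-0.019,0.017],"turn":[0,0,0.116]}
    - {"slide":[-0.087,-0.014,0.017],"turn":[0,0,0.116]}

```text
t: 1.35
tool_pos: [0.5148, -0.139, 0.3021]
orientation: [1.559, -2.727, -0.0]
force: [-0.6, 0.3, 0.6]
opening: 0.0933
```

```bash
cat >> h.py <<'E'
def avg(k=4):
    from plant import robot
    L=[];c=None
    for i in range(k):
        c=robot.read_camera("scene"); s=robot.read_state(); L.append(np.r_[s["tool_pos"],s["orientation"],s["force"],s["wrist_torque"]])
    L=np.array(L); return L.mean(0),L.std(0),s,c
E
python3 - <<'E'
from h import *
from plant import robot
m,sd,s,c=avg(4);print(m,sd,s["t"],s["q"])
cv2.imwrite("pics/s1.png",c["pixels"]); c=robot.read_camera("top");cv2.imwrite("pics/t1.png",c["pixels"])
p=m[:3];Rc=R.from_rotvec(m[3:6])
plan(p,Rc,np.array([.514,-.1408,.206]),Rdown(np.radians(-120.4)),5)
E
```

```text
[ 0.5153 -0.1374  0.3013  0.7863 -1.3596 -0.001  -0.4332  0.4328  0.2906
  0.1087  0.0158  0.0142] [0.001  0.002  0.0005 1.3514 2.36   0.0036 0.7214 1.8883 0.3094 0.0593
 0.0369 0.0329] 1.55 [-0.3615  0.0237  1.7917 -0.0003  1.3278  1.7356]
0 slide [-0.0407, -0.0249, 0.0014] turn [0.3127, -0.5451, 0.0027] mm 19.1 deg 18.00
1 slide [-0.0382, -0.0234, 0.0161] turn [0.3127, -0.5451, 0.0027] mm 19.0 deg 18.00
2 slide [-0.0321, -0.0199, 0.0292] turn [0.3127, -0.5451, 0.0027] mm 19.1 deg 18.00
3 slide [-0.0227, -0.0144, 0.0394] turn [0.3127, -0.5451, 0.0027] mm 19.1 deg 18.00
4 slide [-0.0111, -0.0076, 0.0457] turn [0.3127, -0.5451, 0.0027] mm 19.1 deg 18.00
end err mm [-0.0057  0.022   0.0079]
```

View pics/s1.png

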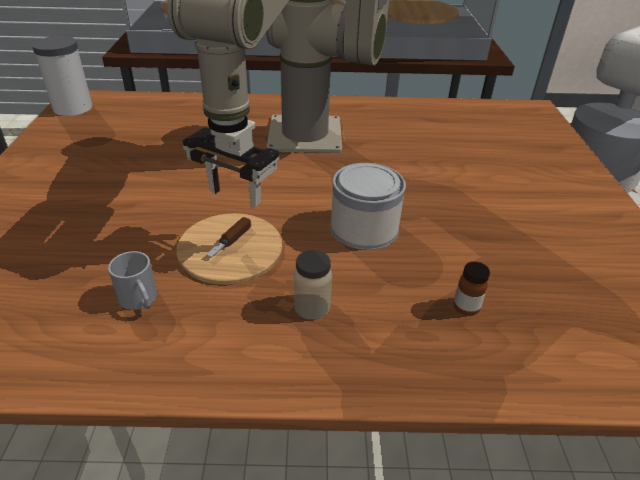

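The picture shows the gripper hovering behind and above the lever, with the fingers at about (213,180) and (256,195). Nothing has been disturbed.

```bash
cat >> h.py <<'E'
def avg(k=4,cam="scene"):
    from plant import robot
    L=[];Rs=[];c=None
    for i in range(k):
        c=robot.read_camera(cam); s=robot.read_state(); L.append(np.r_[s["tool_pos"],s["force"],s["wrist_torque"],s["q"]]);Rs.append(s["orientation"])
    L=np.array(L); m=L.mean(0); Rm=R.from_rotvec(Rs).mean()
    return dict(p=m[:3],R=Rm,f=m[3:6],m=m[6:9],q=m[9:],sd=L.std(0),t=s["t"],img=c["pixels"])
E
python3 - <<'E'
from h import *
a=avg(6)
print(a["t"],a["p"],a["f"],a["m"],a["q"],"\nsd",a["sd"])
plan(a["p"],a["R"],np.array([.514,-.1408,.206]),Rdown(np.radians(-120.4)),5)
E
```

```text
1.9 [ 0.5138 -0.1416  0.3029] [-0.0614  0.2025  0.1023] [0.0432 0.0052 0.0041] [-0.3651  0.0219  1.7916 -0.0002  1.3278  1.7359] 
sd [0.     0.0002 0.0002 0.3422 0.4695 0.438  0.0152 0.0303 0.0182 0.0004
 0.0002 0.0001 0.0001 0.0001 0.0003]
0 slide [-0.0004, 0.0001, 0.0485] turn [-0.0001, -0.0001, 0.0002] mm 19.4 deg 0.01
1 slide [-0.0004, 0.0002, 0.0484] turn [-0.0001, -0.0001, 0.0002] mm 19.4 deg 0.01
2 slide [-0.0005, 0.0001, 0.0485] turn [-0.0001, -0.0001, 0.0002] mm 19.4 deg 0.01
3 slide [-0.0004, 0.0001, 0.0485] turn [-0.0001, -0.0001, 0.0002] mm 19.4 deg 0.01
4 slide [-0.0004, 0.0002, 0.0484] turn [-0.0001, -0.0001, 0.0002] mm 19.4 deg 0.01
end err mm [-0.013   0.0121  0.0062]
```

Emit:
arm_command:
  motion:
    - {"slide":[0,0,0.06],"turn":[0,0,0]}
    - {"slide":[0,0,0.06],"turn":[0,0,0]}
    - {"slide":[0,0,0.06],"turn":[0,0,0]}
    - {"slide":[0,0,0.045],"turn":[0,0,0]}
    - {"slide":[0,0,0.02],"turn":[0,0,0]}

```text
t: 2.32
tool_pos: [0.5127, -0.1408, 0.2019]
orientation: [1.561, -2.724, -0.005]
force: [-0.4, 0.7, -0.9]
opening: 0.0931
```

Run:
```python
from h import *
a=avg(2); i=a["img"]; print(a["t"],a["p"],a["f"])
cv2.imwrite("pics/g1.png",cv2.resize(i[140:300,150:310],None,fx=4,fy=4,interpolation=cv2.INTER_CUBIC)[:600])
```

```text
2.4167 [ 0.5129 -0.1408  0.2024] [-0.5552  0.3209 -1.0411]
```

View pics/g1.png

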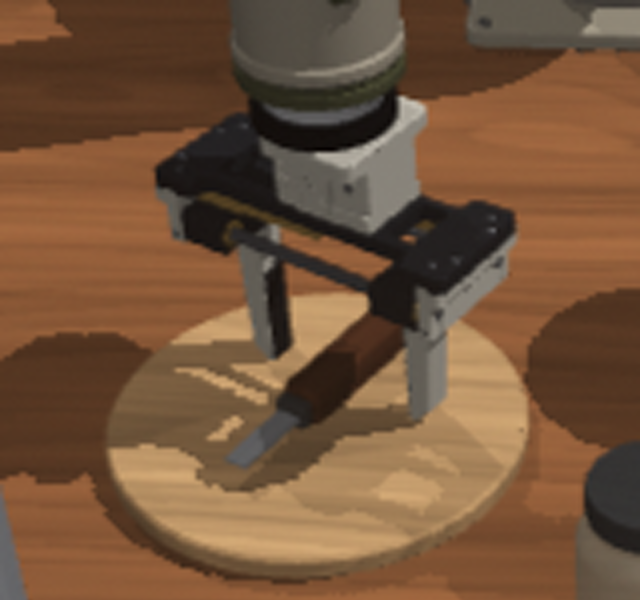

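The jaws straddle the handle: finger tips at crop (270,350) and (425,410), handle between them. Closing now.

Emit:
arm_command:
  motion:
    - {"slide":[0,0,0],"turn":[0,0,0]}
    - {"slide":[0,0,0],"turn":[0,0,0]}
    - {"slide":[0,0,0],"turn":[0,0,0]}
    - {"slide":[0,0,0],"turn":[0,0,0]}
    - {"slide":[0,0,0],"turn":[0,0,0]}
  gripper: 0
  grip_force: 60

```text
t: 2.83
tool_pos: [0.5146, -0.1409, 0.2057]
orientation: [-1.563, 2.724, -0.002]
force: [0.4, -0.3, 0.6]
opening: 0.0639
```

Emit:
arm_command:
  motion:
    - {"slide":[0,0,0],"turn":[0,0,0]}
    - {"slide":[0,0,0],"turn":[0,0,0]}
    - {"slide":[0,0,-0.02],"turn":[0,0,0]}
    - {"slide":[0,0,-0.06],"turn":[0,0,0]}
    - {"slide":[0,0,-0.06],"turn":[0,0,0]}

```text
t: 3.25
tool_pos: [0.5134, -0.1404, 0.2605]
orientation: [1.562, -2.723, -0.004]
force: [0.6, -0.7, -0.7]
opening: 0.0308
```

The fingers were still closing (opening 31 mm) when I lifted. I'll check before going on.

Run:
```python
from h import *
from plant import robot
a=avg(2); i=a["img"]; s=robot.read_state();print(a["t"],a["p"],a["f"],s["opening"])
cv2.imwrite("pics/g2.png",cv2.resize(i[140:300,150:310],None,fx=4,fy=4,interpolation=cv2.INTER_CUBIC)[:600])
```

```text
3.35 [ 0.5159 -0.1413  0.2664] [ 2.4166 -0.9055  2.3229] 0.022750483028293036
```

View pics/g2.png

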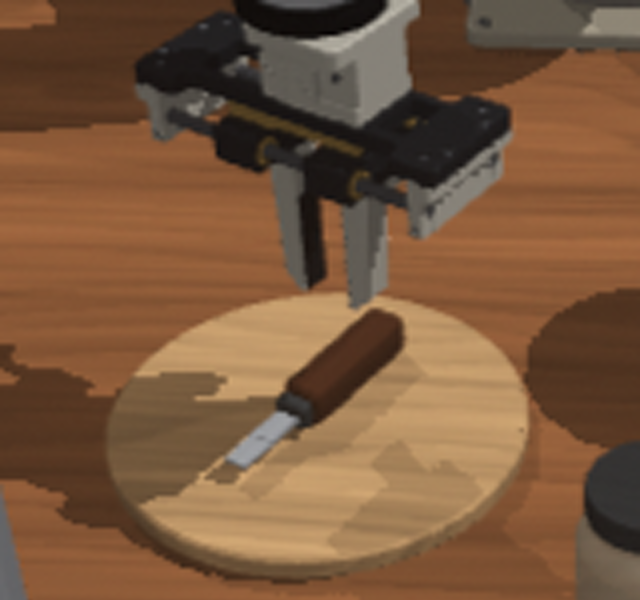

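The picture shows the lever still on the board where it was (tip at crop (237,465)) and the fingers above it, so the grasp missed. I'll reopen, go down and close with enough waiting time.

Emit:
arm_command:
  motion:
    - {"slide":[0,0,0],"turn":[0,0,0]}
    - {"slide":[0,0,0],"turn":[0,0,0]}
    - {"slide":[0,0,0],"turn":[0,0,0]}
    - {"slide":[0,0,0],"turn":[0,0,0]}
    - {"slide":[0,0,0],"turn":[0,0,0]}
  gripper: 65

```text
t: 3.77
tool_pos: [0.5138, -0.1406, 0.2597]
orientation: [1.562, -2.724, -0.002]
force: [-0.2, 0.5, 0.8]
opening: 0.0514
```

Emit:
arm_command:
  motion:
    - {"slide":[0,0,0],"turn":[0,0,0]}
    - {"slide":[0,0,0.02],"turn":[0,0,0]}
    - {"slide":[0,0,0.06],"turn":[0,0,0]}
    - {"slide":[0,0,0.06],"turn":[0,0,0]}
    - {"slide":[0,0,0.015],"turn":[0,0,0]}

```text
t: 4.18
tool_pos: [0.5159, -0.1413, 0.2001]
orientation: [-1.562, 2.722, -0.006]
force: [-22.6, 8.4, 74.2]
opening: 0.0605
```

Run:
```python
from h import *
from plant import robot
a=avg(3); s=robot.read_state();print(a["t"],a["p"],a["f"],s["opening"])
```

```text
4.3333 [ 0.5158 -0.1413  0.2004] [ 2.9229 -0.6033  7.4144] 0.06025672183672643
```

I went about 4 mm too low and the fingertips pressed on the board: 74 N for a moment, 7 N now. Backing off at once.

Emit:
arm_command:
  motion:
    - {"slide":[0,0,-0.012],"turn":[0,0,0]}
    - {"slide":[0,0,0],"turn":[0,0,0]}
    - {"slide":[0,0,0],"turn":[0,0,0]}
    - {"slide":[0,0,0],"turn":[0,0,0]}
    - {"slide":[0,0,0],"turn":[0,0,0]}
  gripper: 0

```text
t: 4.75
tool_pos: [0.5138, -0.1406, 0.2029]
orientation: [1.563, -2.724, -0.001]
force: [0.4, 0.4, 1.1]
opening: 0.0318
```

Emit:
arm_command:
  motion:
    - {"slide":[0,0,0],"turn":[0,0,0]}
    - {"slide":[0,0,0],"turn":[0,0,0]}
    - {"slide":[0,0,0],"turn":[0,0,0]}
    - {"slide":[0,0,0],"turn":[0,0,0]}
    - {"slide":[0,0,0],"turn":[0,0,0]}

```text
t: 5.17
tool_pos: [0.5141, -0.1407, 0.2034]
orientation: [1.563, -2.725, -0.0]
force: [0.3, -0.5, -1.0]
opening: 0.0236
```

Run:
```python
from h import *
from plant import robot
a=avg(3); s=robot.read_state();print(a["t"],a["p"],a["f"],s["opening"])
i=a["img"];cv2.imwrite("pics/g3.png",cv2.resize(i[140:300,150:310],None,fx=4,fy=4,interpolation=cv2.INTER_CUBIC)[:600])
```

```text
5.3167 [ 0.5141 -0.1407  0.2035] [ 0.2025  0.6121 -1.2523] 0.023456697946828378
```

View pics/g3.png

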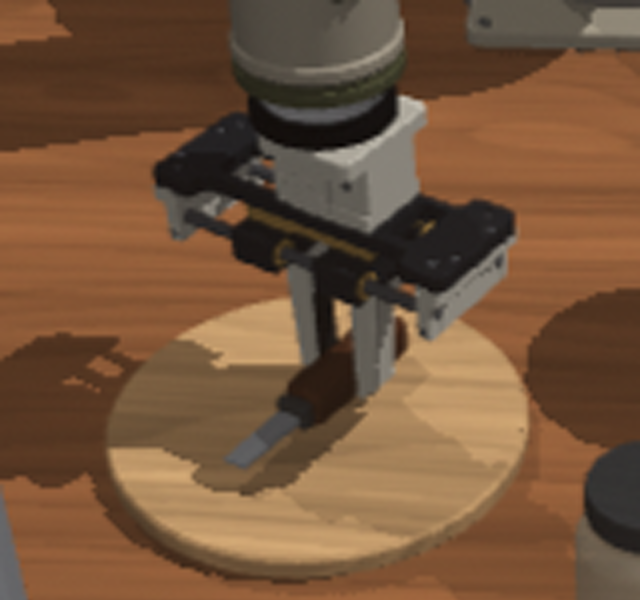

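Gripped at mid-handle with 23.5 mm opening. Next I'll build the pose model, with azimuth phi, pitch a and insertion s, and plan the pre-insertion pose on the -y side of the tin, where it is free of obstacles.

```bash
cat >> h.py <<'E'
TIN=np.array([.4578,.1493,0.]); TOFF=np.array([0,-.0975,.1775])
def levR(phi,a):
    phi=np.radians(phi);a=np.radians(a)
    r=np.array([np.cos(phi),np.sin(phi),0]);t=np.array([-np.sin(phi),np.cos(phi),0]);z=np.array([0,0,1.])
    l=-np.cos(a)*r-np.sin(a)*z; y=-l
    return R.from_matrix(np.c_[t,y,np.cross(t,y)]),r,l
def tip_target(phi,a,s,lift=0.,half=.001):
    """tip with blade tangent on bead, s = dist contact->tip along blade (m), lift = extra normal clearance"""
    Rm,r,l=levR(phi,a); ar=np.radians(a)
    n=-np.sin(ar)*r+np.cos(ar)*np.array([0,0,1.])
    return TIN+np.array([0,0,.127])+.077*r+(.003+half+lift)*n+s*l, Rm
def tcp_target(phi,a,s,lift=0.):
    t,Rm=tip_target(phi,a,s,lift); return t-Rm.apply(TOFF),Rm
E
python3 - <<'E'
from h import *
a=avg(1)
for s_ in (-.03,.016):
    t,Rm=tip_target(-90,27,s_); print("tip rel tin",t-TIN,"tcp",tcp_target(-90,27,s_)[0])
t,Rm=tip_target(-90,-25,.018); print("tip rel tin",t-TIN,"tcp",tcp_target(-90,-25,.018)[0])
p1,R1=tcp_target(-90,27,-.05,.03)
print("target",p1,(a["R"].inv()*R1).magnitude()*57.3)
p0=a["p"]+[0,0,.13]
plan(p0,a["R"],p1,R1,25,3)
E
```

```text
tip rel tin [ 0.     -0.1019  0.1442] tcp [0.4578 0.0411 0.3466]
tip rel tin [ 0.     -0.0609  0.1233] tcp [0.4578 0.0821 0.3257]
tip rel tin [ 0.     -0.0624  0.1382] tcp [ 0.4578 -0.0765  0.2579]
target [0.4578 0.0369 0.3824] 122.13735045783545
0 slide [-0.012, 0.014, -0.005] turn [-0.023, 0.039, -0.164] mm 7.6 deg 4.87
1 slide [-0.014, 0.013, -0.005] turn [-0.023, 0.039, -0.164] mm 7.9 deg 4.87
2 slide [-0.014, 0.011, -0.005] turn [-0.023, 0.039, -0.164] mm 7.4 deg 4.87
3 slide [-0.016, 0.011, -0.005] turn [-0.023, 0.039, -0.164] mm 8.0 deg 4.87
4 slide [-0.015, 0.009, -0.006] turn [-0.023, 0.039, -0.164] mm 7.4 deg 4.87
5 slide [-0.017, 0.008, -0.005] turn [-0.023, 0.039, -0.164] mm 7.8 deg 4.87
6 slide [-0.017, 0.007, -0.006] turn [-0.023, 0.039, -0.164] mm 7.7 deg 4.87
7 slide [-0.018, 0.006, -0.007] turn [-0.023, 0.039, -0.164] mm 8.1 deg 4.87
8 slide [-0.017, 0.004, -0.006] turn [-0.023, 0.039, -0.164] mm 7.4 deg 4.87
9 slide [-0.018, 0.002, -0.007] turn [-0.023, 0.039, -0.164] mm 7.8 deg 4.87
10 slide [-0.018, 0.002, -0.007] turn [-0.023, 0.039, -0.164] mm 7.8 deg 4.87
11 sl
[... 430 characters left out ...]
.023, 0.039, -0.164] mm 7.7 deg 4.87
17 slide [-0.015, -0.008, -0.01] turn [-0.023, 0.039, -0.164] mm 7.9 deg 4.87
18 slide [-0.014, -0.009, -0.01] turn [-0.023, 0.039, -0.164] mm 7.8 deg 4.87
19 slide [-0.013, -0.009, -0.01] turn [-0.023, 0.039, -0.164] mm 7.5 deg 4.87
20 slide [-0.012, -0.011, -0.011] turn [-0.023, 0.039, -0.164] mm 7.9 deg 4.87
21 slide [-0.01, -0.011, -0.011] turn [-0.023, 0.039, -0.164] mm 7.4 deg 4.87
22 slide [-0.01, -0.013, -0.012] turn [-0.023, 0.039, -0.164] mm 8.1 deg 4.87
23 slide [-0.009, -0.012, -0.011] turn [-0.023, 0.039, -0.164] mm 7.4 deg 4.87
24 slide [-0.007, -0.013, -0.012] turn [-0.023, 0.039, -0.164] mm 7.6 deg 4.87
end err mm [-0.1893 -0.2281 -0.0963]
```

Emit:
arm_command:
  motion:
    - {"slide":[0,0,-0.02],"turn":[0,0,0]}
    - {"slide":[0,0,-0.07],"turn":[0,0,0]}
    - {"slide":[0,0,-0.08],"turn":[0,0,-0.1]}
    - {"slide":[0,0,-0.09],"turn":[0,0,-0.2]}
    - {"slide":[0,0,-0.09],"turn":[0,0,-0.2]}

```text
t: 5.78
tool_pos: [0.5137, -0.1406, 0.3453]
orientation: [1.896, -2.504, -0.001]
force: [0.2, 0.4, -1.2]
opening: 0.0235
```

Emit:
arm_command:
  motion:
    - {"slide":[0,0,0],"turn":[0,0,-0.247]}
    - {"slide":[0,0,0],"turn":[0,0,-0.247]}
    - {"slide":[0,0,0],"turn":[0,0,-0.247]}
    - {"slide":[0,0,0],"turn":[0,0,-0.247]}
    - {"slide":[0,0,0],"turn":[0,0,-0.247]}

```text
t: 6.2
tool_pos: [0.5141, -0.1407, 0.3444]
orientation: [-2.569, 1.808, -0.001]
force: [0.8, 0.4, -1.7]
opening: 0.0233
```

Emit:
arm_command:
  motion:
    - {"slide":[0,0,0],"turn":[0,0,-0.247]}
    - {"slide":[0,0,0],"turn":[0,0,-0.247]}
    - {"slide":[0,0,0],"turn":[0,0,-0.247]}
    - {"slide":[0,0,0],"turn":[0,0,-0.247]}
    - {"slide":[0,0,0],"turn":[0,0,-0.247]}

```text
t: 6.62
tool_pos: [0.5141, -0.1407, 0.3442]
orientation: [2.997, -0.942, 0.001]
force: [-0.1, 0.2, -1.9]
opening: 0.0235
```

Emit:
arm_command:
  motion:
    - {"slide":[0,0,0],"turn":[0,0,-0.247]}
    - {"slide":[0,0,0],"turn":[0,0,-0.247]}
    - {"slide":[0,0,0],"turn":[0,0,-0.247]}
    - {"slide":[0,0,0],"turn":[0,0,-0.247]}
    - {"slide":[0,0,0],"turn":[0,0,-0.247]}

```text
t: 7.03
tool_pos: [0.5141, -0.1407, 0.3442]
orientation: [3.141, 0.014, 0.001]
force: [0.7, 0.2, -0.2]
opening: 0.0233
```

Run:
```python
from h import *
a=avg(3);print(a["t"],a["p"],a["q"],a["R"].as_matrix(),a["f"],a["m"])
p1,R1=tcp_target(-90,27,-.05,.03)
plan(a["p"],a["R"],p1,R1,10,3)
```

```text
7.1833 [ 0.5141 -0.1407  0.3442] [-0.3634 -0.0143  1.7501 -0.      1.4053 -0.3709] [[ 1.      0.0075  0.0005]
 [ 0.0075 -1.     -0.0002]
 [ 0.0005  0.0002 -1.    ]] [ 0.1132  0.3489 -1.4279] [-0.0545 -0.068  -0.0047]
0 slide [-0.014, -0.045, -0.01] turn [-0.094, -0.0, 0.001] mm 19.3 deg 2.69
1 slide [-0.014, -0.044, -0.011] turn [-0.094, -0.0, 0.001] mm 19.0 deg 2.69
2 slide [-0.013, -0.043, -0.014] turn [-0.094, -0.0, 0.001] mm 18.8 deg 2.69
3 slide [-0.014, -0.043, -0.016] turn [-0.094, -0.0, 0.001] mm 19.2 deg 2.69
4 slide [-0.014, -0.042, -0.017] turn [-0.094, -0.0, 0.001] mm 19.0 deg 2.69
5 slide [-0.014, -0.041, -0.02] turn [-0.094, -0.0, 0.001] mm 19.1 deg 2.69
6 slide [-0.014, -0.04, -0.022] turn [-0.094, -0.0, 0.001] mm 19.1 deg 2.69
7 slide [-0.014, -0.039, -0.023] turn [-0.094, -0.0, 0.001] mm 19.0 deg 2.69
8 slide [-0.013, -0.037, -0.025] turn [-0.094, -0.0, 0.001] mm 18.6 deg 2.69
9 slide [-0.014, -0.037, -0.027] turn [-0.094, -0.0, 0.001] mm 19.2 deg 2.69
end err mm [ 0.1673 -0.0454 -0.071 ]
```

Emit:
arm_command:
  motion:
    - {"slide":[-0.014,-0.045,-0.01],"turn":[-0.094,0,0.001]}
    - {"slide":[-0.014,-0.044,-0.011],"turn":[-0.094,0,0.001]}
    - {"slide":[-0.014,-0.043,-0.014],"turn":[-0.094,0,0.001]}
    - {"slide":[-0.014,-0.043,-0.016],"turn":[-0.094,0,0.001]}
    - {"slide":[-0.014,-0.042,-0.017],"turn":[-0.094,0,0.001]}

```text
t: 7.6
tool_pos: [0.4857, -0.051, 0.3632]
orientation: [2.904, -0.009, 0.003]
force: [-1.1, -0.6, -1.7]
opening: 0.0234
```

Emit:
arm_command:
  motion:
    - {"slide":[-0.014,-0.041,-0.02],"turn":[-0.094,0,0.001]}
    - {"slide":[-0.014,-0.04,-0.022],"turn":[-0.094,0,0.001]}
    - {"slide":[-0.014,-0.039,-0.023],"turn":[-0.094,0,0.001]}
    - {"slide":[-0.014,-0.037,-0.025],"turn":[-0.094,0,0.001]}
    - {"slide":[-0.014,-0.037,-0.027],"turn":[-0.094,0,0.001]}

```text
t: 8.02
tool_pos: [0.4577, 0.0379, 0.3825]
orientation: [2.67, -0.011, 0.004]
force: [0.3, 0.1, -0.8]
opening: 0.0235
```

Run:
```python
from h import *
from plant import robot
a=avg(3);print(a["t"],a["p"],a["q"],a["f"],a["m"])
tip=a["p"]+a["R"].apply(TOFF); print("tip model",tip, proj("scene",tip),proj("top",tip))
i=a["img"]; cv2.imwrite("pics/s4.png",cv2.resize(i[130:260,270:430],None,fx=5,fy=5,interpolation=cv2.INTER_CUBIC)[:600])
i=robot.read_camera("top")["pixels"]; cv2.imwrite("pics/t4.png",cv2.resize(i[240:380,190:350],None,fx=5,fy=5,interpolation=cv2.INTER_CUBIC)[:600])
cv2.imwrite("pics/s4f.png",a["img"])
```

```text
8.1667 [0.4576 0.0393 0.3825] [ 0.161  -0.192   1.8829 -0.4652  1.5345  0.2028] [-0.2287  1.1613 -0.9069] [ 0.3476 -0.0728  0.0201]
tip model [0.4585 0.0456 0.1801] [[322.4245 160.2898]] [[295.2208 317.609 ]]
```

View pics/s4.png

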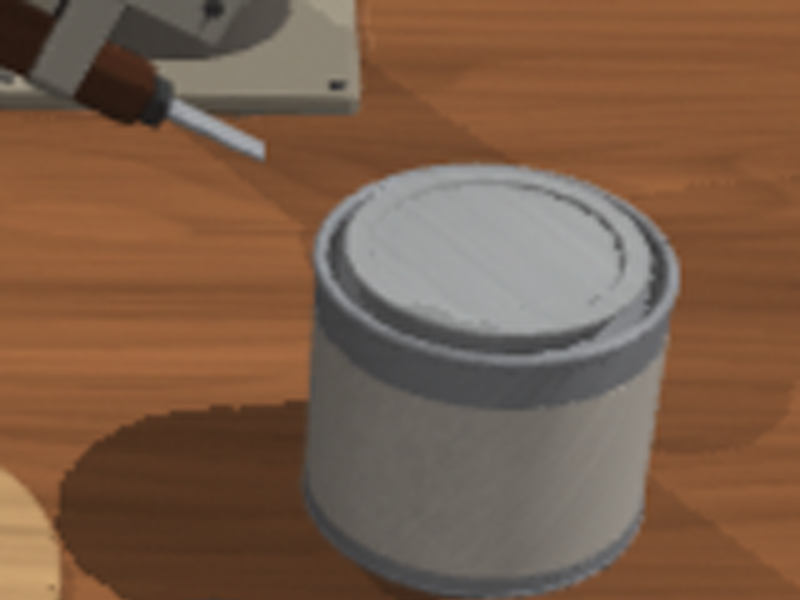

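View pics/t4.png

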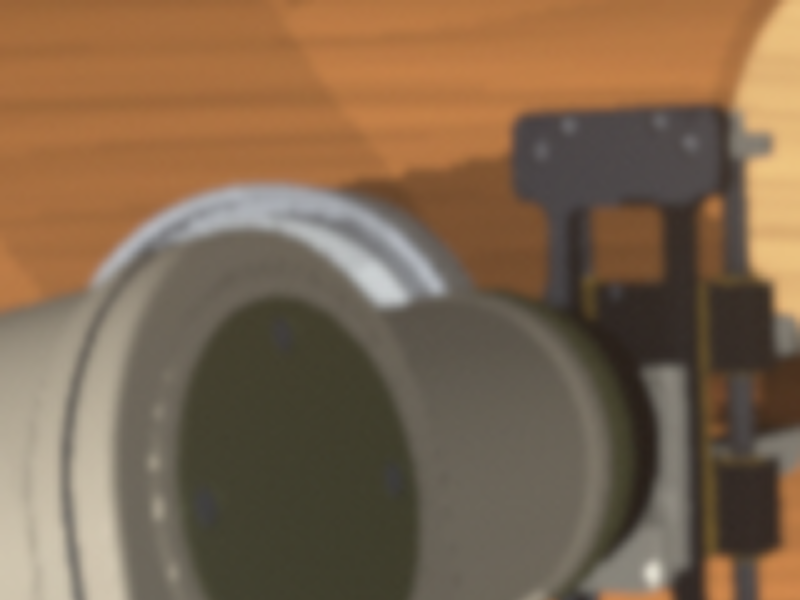

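The scene crop shows the blade tip at crop (265,152), which is image (323,160.4). The model predicts (322.4,160.3), so the two agree. The arm hides the tip in the top view. Now I'll check settled readings and plan the approach along the blade line with 2 mm clearance over the bead.

Run:
```python
from h import *
a=avg(6);print(a["t"],a["p"],a["f"],a["m"],a["sd"][3:9], np.degrees(a["R"].as_euler("xyz")))
p1,R1=tcp_target(-90,27,-.03,.0025); print(p1)
plan(a["p"],a["R"],p1,R1,5,3)
```

```text
8.5167 [0.4583 0.0364 0.3817] [-0.0537 -0.0498 -1.3633] [ 0.2913 -0.0863 -0.0037] [0.4192 0.1304 0.217  0.027  0.0336 0.0179] [153.1118  -0.0934  -0.2493]
[0.4578 0.0422 0.3488]
0 slide [-0.0, -0.01, 0.013] turn [-0.001, 0.0, -0.002] mm 6.6 deg 0.06
1 slide [-0.001, -0.01, 0.014] turn [-0.001, 0.0, -0.002] mm 6.9 deg 0.06
2 slide [0.0, -0.01, 0.013] turn [-0.001, 0.0, -0.002] mm 6.6 deg 0.06
3 slide [-0.0, -0.01, 0.013] turn [-0.001, 0.0, -0.002] mm 6.6 deg 0.06
4 slide [-0.0, -0.01, 0.014] turn [-0.001, 0.0, -0.002] mm 6.9 deg 0.06
end err mm [ 0.1026 -0.1819 -0.0743]
```

Emit:
arm_command:
  motion:
    - {"slide":[0,-0.01,0.013],"turn":[-0.001,0,-0.002]}
    - {"slide":[0,-0.01,0.014],"turn":[-0.001,0,-0.002]}
    - {"slide":[0,-0.01,0.013],"turn":[-0.001,0,-0.002]}
    - {"slide":[0,-0.01,0.013],"turn":[-0.001,0,-0.002]}
    - {"slide":[-0.001,-0.01,0.014],"turn":[-0.001,0,-0.002]}

```text
t: 8.93
tool_pos: [0.4576, 0.0429, 0.3477]
orientation: [2.669, 0.004, -0.002]
force: [0.5, -0.3, -1.1]
opening: 0.0237
```

Run:
```python
from h import *
from plant import robot
a=avg(4);print(a["t"],a["p"],a["f"],a["m"])
tip=a["p"]+a["R"].apply(TOFF); print("tip model rel tin",tip-TIN, proj("scene",tip))
i=a["img"]; cv2.imwrite("pics/s5.png",cv2.resize(i[150:210,300:380],None,fx=10,fy=10,interpolation=cv2.INTER_CUBIC)[:600])
p1,R1=tcp_target(-90,27,.010,.0015); print(p1)
plan(a["p"],a["R"],p1,R1,5,4)
```

```text
9.1333 [0.4573 0.0429 0.3473] [-0.5159 -0.0851 -1.5845] [ 0.2798 -0.0725 -0.0036]
tip model rel tin [-0.0011 -0.1004  0.1449] [[323.4641 173.9635]]
[0.4578 0.0774 0.3298]
0 slide [0.0003, -0.0194, -0.0] turn [0.0006, 0.0007, 0.0015] mm 7.8 deg 0.05
1 slide [0.0003, -0.0193, -0.0001] turn [0.0006, 0.0007, 0.0015] mm 7.7 deg 0.05
2 slide [0.0003, -0.0194, 0.0] turn [0.0006, 0.0007, 0.0015] mm 7.8 deg 0.05
3 slide [0.0003, -0.0193, 0.0] turn [0.0006, 0.0007, 0.0015] mm 7.7 deg 0.05
4 slide [0.0002, -0.0194, -0.0] turn [0.0006, 0.0007, 0.0015] mm 7.8 deg 0.05
end err mm [-0.0042  0.0147 -0.0093]
```

View pics/s5.png

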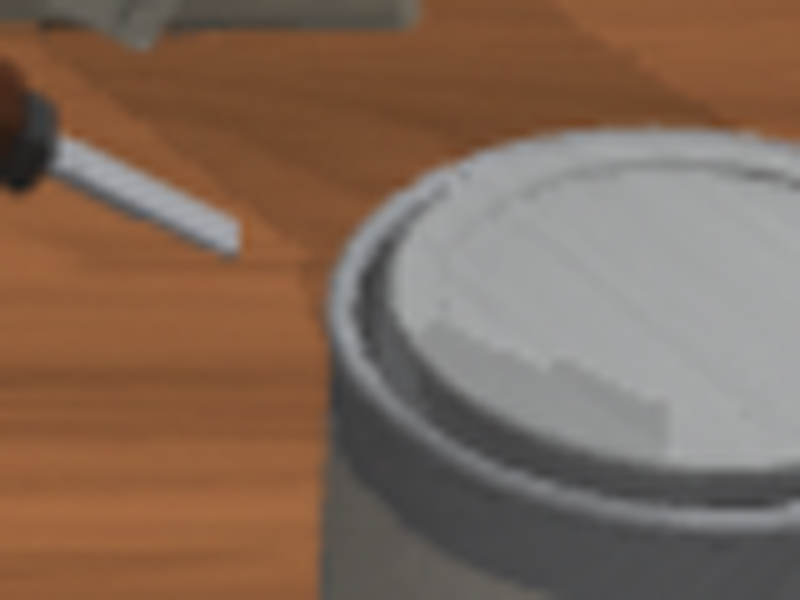

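The tip is at crop (240,238), which is image (324,173.8); the model says (323.5,174.0). The left side of the rim is at crop (330,300). Sliding in along the blade line.

Emit:
arm_command:
  motion:
    - {"slide":[0.0003,-0.016,0],"turn":[0.0006,0.0007,0.0015]}
    - {"slide":[0.0003,-0.016,0],"turn":[0.0006,0.0007,0.0015]}
    - {"slide":[0.0003,-0.015,0],"turn":[0.0006,0.0007,0.0015]}
    - {"slide":[0.0003,-0.015,0],"turn":[0.0006,0.0007,0.0015]}
    - {"slide":[0.0003,-0.013,0],"turn":[0.0006,0.0007,0.0015]}

```text
t: 9.55
tool_pos: [0.4583, 0.0703, 0.3349]
orientation: [2.671, -0.001, 0.003]
force: [0.8, 0.8, -1.4]
opening: 0.0233
```

Run:
```python
from h import *
from plant import robot
a=avg(4);print(a["t"],a["p"],a["f"],a["m"])
tip=a["p"]+a["R"].apply(TOFF); print("tip model rel tin",tip-TIN, proj("scene",tip))
i=a["img"]; cv2.imwrite("pics/s6.png",cv2.resize(i[150:210,300:380],None,fx=10,fy=10,interpolation=cv2.INTER_CUBIC)[:600])
p1,R1=tcp_target(-90,27,.014,.0008); print(p1)
plan(a["p"],a["R"],p1,R1,5,4)
```

```text
9.75 [0.4582 0.0702 0.3347] [ 0.0264 -0.0037 -1.0753] [ 0.2958 -0.0821 -0.0044]
tip model rel tin [ 0.0007 -0.0728  0.1323] [[335.9215 179.6098]]
[0.4578 0.0807 0.3273]
0 slide [-0.0002, -0.0063, 0.0009] turn [-0.0001, -0.0006, -0.0001] mm 2.5 deg 0.02
1 slide [-0.0002, -0.0064, 0.0009] turn [-0.0001, -0.0006, -0.0001] mm 2.6 deg 0.02
2 slide [-0.0002, -0.0063, 0.0009] turn [-0.0001, -0.0006, -0.0001] mm 2.5 deg 0.02
3 slide [-0.0002, -0.0064, 0.0009] turn [-0.0001, -0.0006, -0.0001] mm 2.6 deg 0.02
4 slide [-0.0002, -0.0063, 0.0009] turn [-0.0001, -0.0006, -0.0001] mm 2.5 deg 0.02
end err mm [ 0.0052 -0.0046  0.0183]
```

View pics/s6.png

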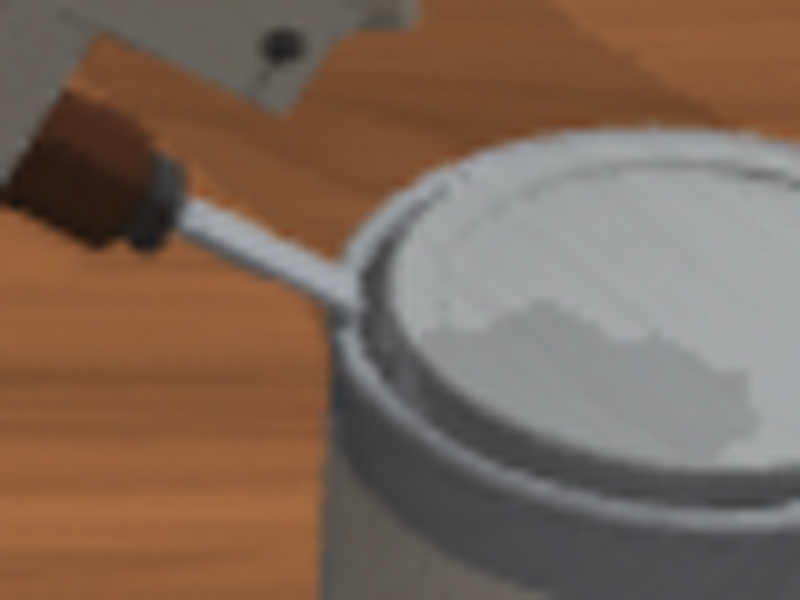

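The tip is over the bead at about crop (360,295) with no contact force. Sliding in under the lid edge, slowly.

Emit:
arm_command:
  motion:
    - {"slide":[-0.0002,-0.006,0.001],"turn":[0,0,0]}
    - {"slide":[-0.0002,-0.006,0.001],"turn":[0,0,0]}
    - {"slide":[-0.0002,-0.006,0.001],"turn":[0,0,0]}
    - {"slide":[-0.0002,-0.006,0.001],"turn":[0,0,0]}
    - {"slide":[-0.0002,-0.006,0.001],"turn":[0,0,0]}

```text
t: 10.17
tool_pos: [0.4579, 0.0794, 0.3278]
orientation: [2.671, -0.001, 0.003]
force: [0.1, -0.1, -1.0]
opening: 0.0236
```

Run:
```python
from h import *
from plant import robot
a=avg(4);print(a["t"],a["p"],a["f"],a["m"])
tip=a["p"]+a["R"].apply(TOFF); print("tip model rel tin",tip-TIN, proj("scene",tip))
i=a["img"]; cv2.imwrite("pics/s7.png",cv2.resize(i[150:210,300:380],None,fx=10,fy=10,interpolation=cv2.INTER_CUBIC)[:600])
p1,R1=tcp_target(-90,27,.016,0); print(p1)
plan(a["p"],a["R"],p1,R1,5,4)
```

```text
10.3667 [0.4578 0.0795 0.3277] [-0.1237  0.0553 -1.4541] [ 0.2764 -0.0654  0.0171]
tip model rel tin [ 0.0004 -0.0635  0.1253] [[340.0016 182.3398]]
[0.4578 0.0821 0.3257]
0 slide [-0.0, -0.0016, 0.0003] turn [-0.0001, -0.0006, -0.0004] mm 0.7 deg 0.02
1 slide [-0.0, -0.0016, 0.0003] turn [-0.0001, -0.0006, -0.0004] mm 0.7 deg 0.02
2 slide [-0.0001, -0.0016, 0.0002] turn [-0.0001, -0.0006, -0.0004] mm 0.6 deg 0.02
3 slide [0.0, -0.0016, 0.0003] turn [-0.0001, -0.0006, -0.0004] mm 0.7 deg 0.02
4 slide [0.0, -0.0016, 0.0003] turn [-0.0001, -0.0006, -0.0004] mm 0.7 deg 0.02
end err mm [-0.0006 -0.012  -0.0015]
```

View pics/s7.png

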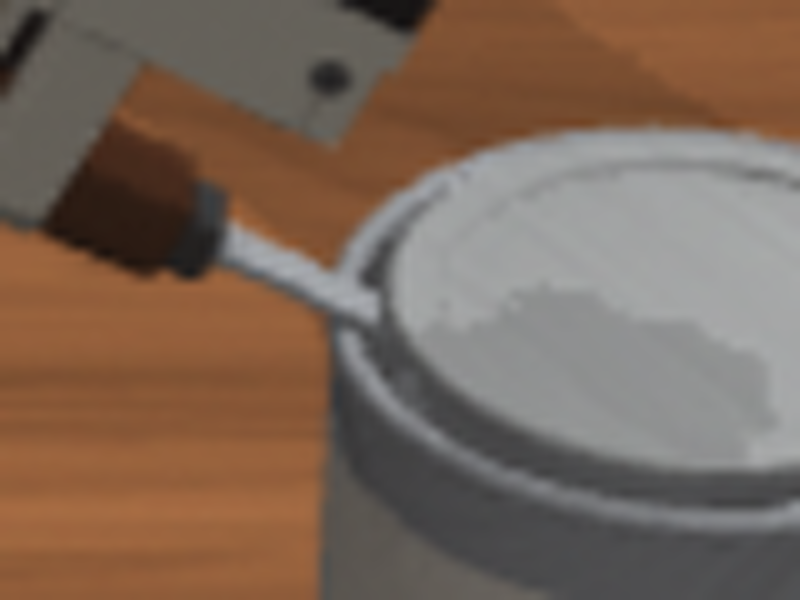

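The blade goes in below the lid's edge, visible up to about crop (385,305), and still shows no contact force. Going in the last millimetres.

Emit:
arm_command:
  motion:
    - {"slide":[0,-0.0016,0.0003],"turn":[0,0,0]}
    - {"slide":[0,-0.0016,0.0003],"turn":[0,0,0]}
    - {"slide":[0,-0.0016,0.0003],"turn":[0,0,0]}
    - {"slide":[0,-0.0016,0.0003],"turn":[0,0,0]}
    - {"slide":[0,-0.0016,0.0003],"turn":[0,0,0]}

```text
t: 10.78
tool_pos: [0.4579, 0.0819, 0.3259]
orientation: [2.671, -0.001, 0.003]
force: [0.3, 0.5, -1.5]
opening: 0.0237
```

Run:
```python
from h import *
from plant import robot
a=avg(5);print(a["t"],a["p"],a["f"],a["m"])
tip=a["p"]+a["R"].apply(TOFF); print("tip model rel tin",tip-TIN, proj("scene",tip))
```

```text
11.0333 [0.4579 0.0819 0.3259] [-0.0042  0.009  -1.3018] [ 0.2668 -0.0585  0.0311]
tip model rel tin [ 0.0005 -0.0611  0.1235] [[341.0682 183.0709]]
```

No contact yet, with the tip about 61 mm from the axis and 123.5 mm high by the model. I'll pitch to 15 degrees around the bead, then feel for the rim.

Run:
```python
from h import *
a=avg(1)
p1,R1=tcp_target(-90,15,.015,.0005); print(p1, tip_target(-90,15,.015,.0005)[0]-TIN)
# plan along arc: intermediate targets
p,Rc=tcp_target(-90,27,.016,0)
for al in np.arange(27,15,-1.2)-1.2:
    s=.016-.001*(27-al)/12; l=.0005*(27-al)/12
    p2,R2=tcp_target(-90,al,s,l)
    print(round(al,1),"slide",np.round(Rc.inv().apply(p2-p)/.4,4),"turn",np.round((Rc.inv()*R2).as_rotvec()/.5,4)); p,Rc=p2,R2
```

```text
[0.4578 0.0397 0.3242] [ 0.     -0.0613  0.1275]
25.8 slide [-0.      0.0097  0.0042] turn [ 0.0419 -0.      0.    ]
24.6 slide [-0.      0.0097  0.0043] turn [ 0.0419 -0.      0.    ]
23.4 slide [-0.      0.0097  0.0043] turn [ 0.0419 -0.     -0.    ]
22.2 slide [-0.      0.0097  0.0043] turn [ 0.0419  0.     -0.    ]
21.0 slide [-0.      0.0097  0.0043] turn [ 0.0419 -0.      0.    ]
19.8 slide [-0.      0.0097  0.0043] turn [ 0.0419 -0.      0.    ]
18.6 slide [-0.      0.0097  0.0043] turn [0.0419 0.     0.    ]
17.4 slide [-0.      0.0097  0.0043] turn [ 0.0419 -0.     -0.    ]
16.2 slide [-0.      0.0097  0.0043] turn [0.0419 0.     0.    ]
15.0 slide [-0.      0.0097  0.0043] turn [ 0.0419  0.     -0.    ]
```

Emit:
arm_command:
  motion:
    - {"slide":[0,0.0097,0.0043],"turn":[0.042,0,0]}
    - {"slide":[0,0.0097,0.0043],"turn":[0.042,0,0]}
    - {"slide":[0,0.0097,0.0043],"turn":[0.042,0,0]}
    - {"slide":[0,0.0097,0.0043],"turn":[0.042,0,0]}
    - {"slide":[0,0.0097,0.0043],"turn":[0.042,0,0]}

```text
t: 11.5
tool_pos: [0.4579, 0.06, 0.3264]
orientation: [2.778, -0.002, 0.003]
force: [0.1, 0.1, -0.9]
opening: 0.0235
```

Emit:
arm_command:
  motion:
    - {"slide":[0,0.0097,0.0043],"turn":[0.042,0,0]}
    - {"slide":[0,0.0097,0.0043],"turn":[0.042,0,0]}
    - {"slide":[0,0.0097,0.0043],"turn":[0.042,0,0]}
    - {"slide":[0,0.0097,0.0043],"turn":[0.042,0,0]}
    - {"slide":[0,0.0097,0.0043],"turn":[0.042,0,0]}

```text
t: 11.92
tool_pos: [0.4579, 0.039, 0.3242]
orientation: [2.883, -0.001, 0.003]
force: [0.5, 0.2, -2.3]
opening: 0.0235
```

```bash
cat >> h.py <<'E'
def rep(phi,k=4,name=None):
    a=avg(k); tip=a["p"]+a["R"].apply(TOFF)-TIN
    _,r,_=levR(phi,0); t=np.array([-r[1],r[0],0])
    l=a["R"].apply([0,-1,0]); al=np.degrees(np.arcsin(-l[2]))
    # moment about bead pivot, component along jaw axis
    piv=TIN+np.array([0,0,.130])+.077*r
    M=a["m"]+np.cross(a["p"]-piv,a["f"]-np.array([0,0,-1.28]))
    base=.746*np.sin(np.radians(al))-.0545   # along t for phi=-90
    print("t %.2f al %.2f tip r %.4f t %.4f z %.4f F(r,t,z) %s m_t %.3f base %.3f Mpiv %.3f"%(a["t"],al,tip@r,tip@t,tip[2],np.round([a["f"]@r,a["f"]@t,a["f"][2]],2),a["m"]@t,base,M@t-base))
    if name: cv2.imwrite(name,cv2.resize(a["img"][150:210,300:380],None,fx=10,fy=10,interpolation=cv2.INTER_CUBIC))
    return a
E
python3 -c "
from h import *
rep(-90,5,'pics/s8.png')"
```

```text
t 12.17 al 14.90 tip r 0.0617 t 0.0006 z 0.1276 F(r,t,z) [ 0.45 -0.1  -1.32] m_t 0.146 base 0.137 Mpiv 0.098
```

View pics/s8.png

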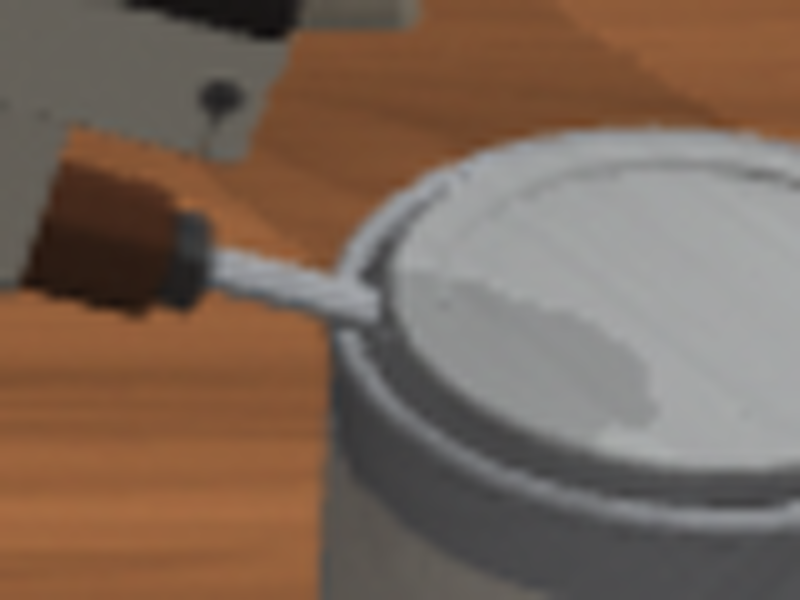

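The moment baseline model fits and there is still no contact. Lowering gently to feel the rim.

Emit:
arm_command:
  motion:
    - {"slide":[0,0,0.0005],"turn":[0,0,0]}
    - {"slide":[0,0,0.0005],"turn":[0,0,0]}
    - {"slide":[0,0,0.0005],"turn":[0,0,0]}
    - {"slide":[0,0,0.0005],"turn":[0,0,0]}
    - {"slide":[0,0,0.0005],"turn":[0,0,0]}

```text
t: 12.58
tool_pos: [0.4579, 0.0394, 0.3232]
orientation: [2.881, -0.001, 0.003]
force: [-0.3, 0.2, -1.7]
opening: 0.0236
```

```bash
python3 -c "
from h import *
rep(-90,5)"
```

```text
t 12.83 al 14.95 tip r 0.0616 t 0.0005 z 0.1266 F(r,t,z) [ 0.15 -0.18 -0.76] m_t 0.158 base 0.138 Mpiv 0.031
```

Emit:
arm_command:
  motion:
    - {"slide":[0,0,0.0005],"turn":[0,0,0]}
    - {"slide":[0,0,0.0005],"turn":[0,0,0]}
    - {"slide":[0,0,0.0005],"turn":[0,0,0]}
    - {"slide":[0,0,0],"turn":[0,0,0]}
    - {"slide":[0,0,0],"turn":[0,0,0]}

```text
t: 13.25
tool_pos: [0.458, 0.0391, 0.3228]
orientation: [2.881, -0.001, 0.003]
force: [-0.0, 0.1, -0.4]
opening: 0.0235
```

```bash
python3 -c "
from h import *
rep(-90,5)"
```

```text
t 13.50 al 14.95 tip r 0.0618 t 0.0006 z 0.1262 F(r,t,z) [-0.4  -0.47  0.46] m_t 0.295 base 0.138 Mpiv 0.023
```

The rim is touched: about 1.8 N at the expected place, with the bead about 0.7 mm lower than modelled. I'll correct the model and pitch on towards where the blade should meet the lid, at about 6 degrees.

```bash
cat >> h.py <<'E'
TIN=np.array([.4578,.1493,-.0007])
def arc(phi,a0,a1,s0,s1,n,l0=0,l1=0):
    p,Rc=tcp_target(phi,a0,s0,l0)
    for i in range(n):
        f=(i+1)/n; p2,R2=tcp_target(phi,a0+(a1-a0)*f,s0+(s1-s0)*f,l0+(l1-l0)*f)
        print(round(a0+(a1-a0)*f,1),"slide",np.round(Rc.inv().apply(p2-p)/.4,4),"turn",np.round((Rc.inv()*R2).as_rotvec()/.5,4)); p,Rc=p2,R2
E
python3 -c "
from h import *
arc(-90,15,8,.0147,.015,5)
print();arc(-90,8,5,.015,.0153,5)"
```

```text
13.6 slide [-0.      0.0109  0.0052] turn [ 0.0489 -0.     -0.    ]
12.2 slide [-0.      0.0109  0.0052] turn [ 0.0489  0.     -0.    ]
10.8 slide [-0.      0.0109  0.0052] turn [ 0.0489 -0.      0.    ]
9.4 slide [-0.      0.0109  0.0052] turn [ 0.0489  0.     -0.    ]
8.0 slide [-0.      0.0109  0.0052] turn [ 0.0489  0.     -0.    ]

7.4 slide [-0.      0.0046  0.0022] turn [ 0.0209 -0.      0.    ]
6.8 slide [-0.      0.0046  0.0022] turn [0.0209 0.     0.    ]
6.2 slide [-0.      0.0046  0.0022] turn [ 0.0209  0.     -0.    ]
5.6 slide [-0.      0.0046  0.0022] turn [0.0209 0.     0.    ]
5.0 slide [-0.      0.0046  0.0022] turn [ 0.0209  0.     -0.    ]
```

Emit:
arm_command:
  motion:
    - {"slide":[0,0.0109,0.0052],"turn":[0.049,0,0]}
    - {"slide":[0,0.0109,0.0052],"turn":[0.049,0,0]}
    - {"slide":[0,0.0109,0.0052],"turn":[0.049,0,0]}
    - {"slide":[0,0.0109,0.0052],"turn":[0.049,0,0]}
    - {"slide":[0,0.0109,0.0052],"turn":[0.049,0,0]}

```text
t: 13.92
tool_pos: [0.4579, 0.015, 0.3171]
orientation: [3.006, -0.002, 0.004]
force: [0.4, 1.0, -1.0]
opening: 0.0234
```

```bash
python3 -c "
from h import *
rep(-90,6)"
```

```text
t 14.22 al 7.88 tip r 0.0622 t 0.0007 z 0.1286 F(r,t,z) [-0.44 -0.12  1.08] m_t 0.288 base 0.048 Mpiv 0.021
```

Emit:
arm_command:
  motion:
    - {"slide":[0,0.0023,0.0011],"turn":[0.0105,0,0]}
    - {"slide":[0,0.0023,0.0011],"turn":[0.0105,0,0]}
    - {"slide":[0,0.0023,0.0011],"turn":[0.0105,0,0]}
    - {"slide":[0,0.0023,0.0011],"turn":[0.0105,0,0]}
    - {"slide":[0,0.0023,0.0011],"turn":[0.0105,0,0]}

```text
t: 14.63
tool_pos: [0.458, 0.0107, 0.3156]
orientation: [3.03, -0.001, 0.003]
force: [-0.3, -0.2, 1.7]
opening: 0.0236
```

```bash
python3 -c "
from h import *
rep(-90,6)"
```

```text
t 14.93 al 6.41 tip r 0.0615 t 0.0006 z 0.1289 F(r,t,z) [0.54 0.29 1.06] m_t 0.137 base 0.029 Mpiv 0.064
```

Emit:
arm_command:
  motion:
    - {"slide":[0,0.0015,0.0007],"turn":[0.007,0,0]}
    - {"slide":[0,0.0015,0.0007],"turn":[0.007,0,0]}
    - {"slide":[0,0.0015,0.0007],"turn":[0.007,0,0]}
    - {"slide":[0,0.0015,0.0007],"turn":[0.007,0,0]}
    - {"slide":[0,0.0015,0.0007],"turn":[0.007,0,0]}

```text
t: 15.35
tool_pos: [0.4579, 0.0076, 0.3144]
orientation: [3.047, -0.001, 0.003]
force: [-0.1, -2.0, 1.1]
opening: 0.0234
```

```bash
python3 -c "
from h import *
rep(-90,6)"
```

```text
t 15.65 al 5.42 tip r 0.0614 t 0.0006 z 0.1292 F(r,t,z) [1.07 0.63 1.42] m_t 0.053 base 0.016 Mpiv 0.060
```

Emit:
arm_command:
  motion:
    - {"slide":[0,0.0018,0.0007],"turn":[0.007,0,0]}
    - {"slide":[0,0.0018,0.0007],"turn":[0.007,0,0]}
    - {"slide":[0,0.0018,0.0007],"turn":[0.007,0,0]}
    - {"slide":[0,0.0018,0.0007],"turn":[0.007,0,0]}
    - {"slide":[0,0.0018,0.0007],"turn":[0.007,0,0]}

```text
t: 16.07
tool_pos: [0.4579, 0.0041, 0.3133]
orientation: [3.065, -0.001, 0.003]
force: [0.6, 2.2, 0.4]
opening: 0.0237
```

```bash
python3 -c "
from h import *
rep(-90,6)"
```

```text
t 16.37 al 4.39 tip r 0.0617 t 0.0005 z 0.1295 F(r,t,z) [-2.68  0.12  0.95] m_t 0.573 base 0.003 Mpiv -0.074
```

Emit:
arm_command:
  motion:
    - {"slide":[0,0.0015,0.0007],"turn":[0.007,0,0]}
    - {"slide":[0,0.0015,0.0007],"turn":[0.007,0,0]}
    - {"slide":[0,0.0015,0.0007],"turn":[0.007,0,0]}
    - {"slide":[0,0.0015,0.0007],"turn":[0.007,0,0]}
    - {"slide":[0,0.0015,0.0007],"turn":[0.007,0,0]}

```text
t: 16.78
tool_pos: [0.4579, 0.0008, 0.3121]
orientation: [3.082, -0.001, 0.003]
force: [-0.0, 1.6, 0.0]
opening: 0.0238
```

```bash
python3 -c "
from h import *
rep(-90,6)"
```

```text
t 17.08 al 3.41 tip r 0.0617 t 0.0005 z 0.1298 F(r,t,z) [-2.56 -0.03  0.38] m_t 0.571 base -0.010 Mpiv -0.006
```

Emit:
arm_command:
  motion:
    - {"slide":[0,0.0013,0.0007],"turn":[0.007,0,0]}
    - {"slide":[0,0.0013,0.0007],"turn":[0.007,0,0]}
    - {"slide":[0,0.0013,0.0007],"turn":[0.007,0,0]}
    - {"slide":[0,0.0013,0.0007],"turn":[0.007,0,0]}
    - {"slide":[0,0.0013,0.0007],"turn":[0.007,0,0]}

```text
t: 17.5
tool_pos: [0.4579, -0.0021, 0.3109]
orientation: [3.099, -0.001, 0.003]
force: [-1.1, -1.6, 1.1]
opening: 0.0236
```

```bash
python3 -c "
from h import *
rep(-90,8,'pics/s9.png')"
```

```text
t 17.90 al 2.45 tip r 0.0616 t 0.0006 z 0.1301 F(r,t,z) [ 2.5  -0.27  0.66] m_t -0.362 base -0.023 Mpiv -0.029
```

View pics/s9.png

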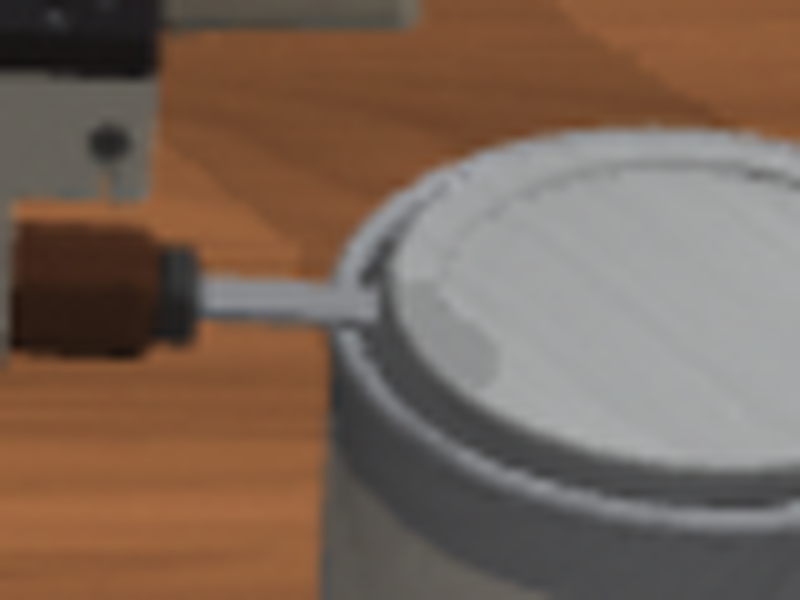

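The picture shows the blade nearly level, running from crop (205,290) under the lid's edge at (380,305). The lid is still seated. The radial force of ±2.5 N is the tip butting on the collar. Continuing in small steps.

Emit:
arm_command:
  motion:
    - {"slide":[0,0.0016,0.0007],"turn":[0.007,0,0]}
    - {"slide":[0,0.0016,0.0007],"turn":[0.007,0,0]}
    - {"slide":[0,0.0016,0.0007],"turn":[0.007,0,0]}
    - {"slide":[0,0.0015,0.0007],"turn":[0.007,0,0]}
    - {"slide":[0,0.0015,0.0007],"turn":[0.007,0,0]}

```text
t: 18.32
tool_pos: [0.4579, -0.0052, 0.3096]
orientation: [3.117, -0.001, 0.003]
force: [0.2, -5.8, -0.0]
opening: 0.0234
```

```bash
python3 -c "
from h import *
rep(-90,8)"
```

```text
t 18.72 al 1.42 tip r 0.0614 t 0.0006 z 0.1304 F(r,t,z) [ 5.2  -0.48  0.54] m_t -0.857 base -0.036 Mpiv -0.024
```

Emit:
arm_command:
  motion:
    - {"slide":[0,0.002,0.0007],"turn":[0.007,0,0]}
    - {"slide":[0,0.0018,0.0007],"turn":[0.007,0,0]}
    - {"slide":[0,0.0018,0.0007],"turn":[0.007,0,0]}
    - {"slide":[0,0.0018,0.0007],"turn":[0.007,0,0]}
    - {"slide":[0,0.0018,0.0007],"turn":[0.007,0,0]}

```text
t: 19.13
tool_pos: [0.4579, -0.0085, 0.3082]
orientation: [3.135, -0.001, 0.003]
force: [0.0, -1.4, -1.2]
opening: 0.0237
```

```bash
python3 -c "
from h import *
rep(-90,8)"
```

```text
t 19.53 al 0.38 tip r 0.0615 t 0.0005 z 0.1308 F(r,t,z) [ 0.99 -0.02  0.29] m_t -0.132 base -0.050 Mpiv -0.032
```

Emit:
arm_command:
  motion:
    - {"slide":[0,0.0023,0.0012],"turn":[0.0105,0,0]}
    - {"slide":[0,0.0023,0.0012],"turn":[0.0105,0,0]}
    - {"slide":[0,0.0023,0.0012],"turn":[0.0105,0,0]}
    - {"slide":[0,0.0023,0.0012],"turn":[0.0105,0,0]}
    - {"slide":[0,0.0023,0.0012],"turn":[0.0105,0,0]}

```text
t: 19.95
tool_pos: [0.4579, -0.0133, 0.3059]
orientation: [-3.122, 0.001, -0.003]
force: [-0.1, 1.6, 1.8]
opening: 0.0236
```

```bash
python3 -c "
from h import *
rep(-90,6,'pics/s10.png')"
```

```text
t 20.25 al -1.13 tip r 0.0615 t 0.0005 z 0.1310 F(r,t,z) [-2.75 -0.45  1.05] m_t 0.513 base -0.069 Mpiv -0.103
```

View pics/s10.png

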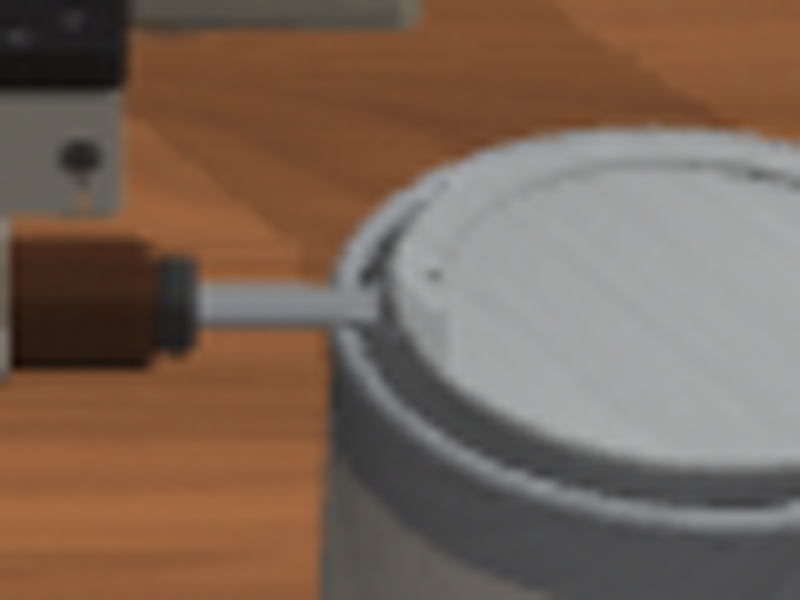

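The blade is now level in the picture, the lid is still seated, and load starts to show: the pivot moment is -0.10 Nm, about 10 N on the lid. Continuing with small steps.

Emit:
arm_command:
  motion:
    - {"slide":[0,0.0013,0.0008],"turn":[0.007,0,0]}
    - {"slide":[0,0.0013,0.0008],"turn":[0.007,0,0]}
    - {"slide":[0,0.0013,0.0008],"turn":[0.007,0,0]}
    - {"slide":[0,0.0013,0.0008],"turn":[0.007,0,0]}
    - {"slide":[0,0.0013,0.0008],"turn":[0.007,0,0]}

```text
t: 20.67
tool_pos: [0.458, -0.0161, 0.3043]
orientation: [-3.105, 0.001, -0.004]
force: [-0.1, -1.4, 2.1]
opening: 0.0235
```

```bash
python3 -c "
from h import *
rep(-90,6)"
```

```text
t 20.97 al -2.08 tip r 0.0615 t 0.0006 z 0.1311 F(r,t,z) [ 0.34 -0.47  1.92] m_t -0.007 base -0.082 Mpiv -0.148
```

Emit:
arm_command:
  motion:
    - {"slide":[0,0.0015,0.0007],"turn":[0.007,0,0]}
    - {"slide":[0,0.0015,0.0007],"turn":[0.007,0,0]}
    - {"slide":[0,0.0015,0.0007],"turn":[0.007,0,0]}
    - {"slide":[0,0.0015,0.0007],"turn":[0.007,0,0]}
    - {"slide":[0,0.0015,0.0007],"turn":[0.007,0,0]}

```text
t: 21.38
tool_pos: [0.458, -0.019, 0.3027]
orientation: [-3.088, 0.001, -0.004]
force: [-1.6, -3.6, 2.0]
opening: 0.0235
```

```bash
python3 -c "
from h import *
rep(-90,6)"
```

```text
t 21.68 al -3.08 tip r 0.0614 t 0.0006 z 0.1314 F(r,t,z) [ 4.23 -0.71  2.81] m_t -0.667 base -0.095 Mpiv -0.212
```

Emit:
arm_command:
  motion:
    - {"slide":[0,0.002,0.0007],"turn":[0.007,0,0]}
    - {"slide":[0,0.0017,0.0007],"turn":[0.007,0,0]}
    - {"slide":[0,0.0017,0.0007],"turn":[0.007,0,0]}
    - {"slide":[0,0.0017,0.0007],"turn":[0.007,0,0]}
    - {"slide":[0,0,0],"turn":[0,0,0]}

```text
t: 22.1
tool_pos: [0.458, -0.0216, 0.3014]
orientation: [-3.073, 0.001, -0.003]
force: [-1.1, -3.5, 2.8]
opening: 0.0238
```

```bash
python3 -c "
from h import *
rep(-90,6,'pics/s11.png')"
```

```text
t 22.40 al -3.91 tip r 0.0614 t 0.0006 z 0.1317 F(r,t,z) [ 3.09 -0.22  2.43] m_t -0.486 base -0.105 Mpiv -0.197
```

View pics/s11.png

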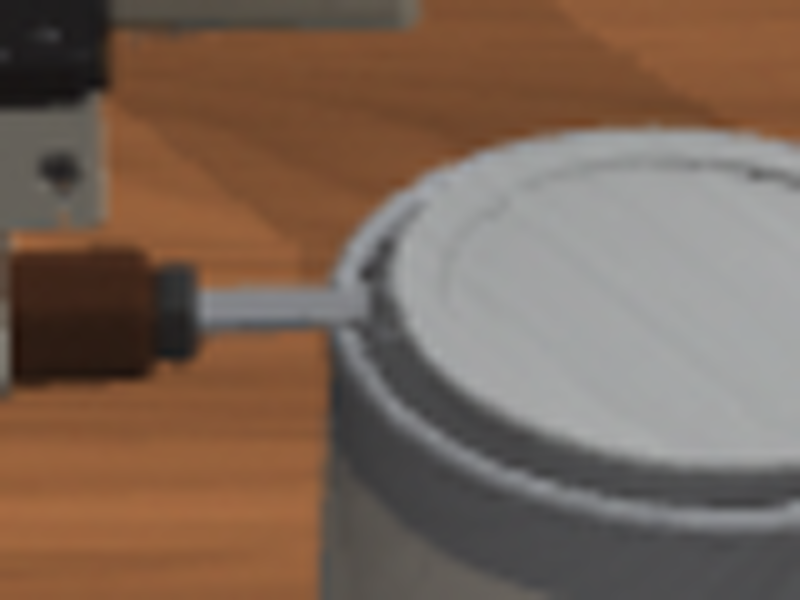

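```bash
python3 -c "
import cv2,numpy as np
a=[cv2.imread('pics/%s.png'%n)[180:420,280:520] for n in ('s9','s10','s11')]
a=[cv2.convertScaleAbs(x,alpha=1.4,beta=-40) for x in a]
cv2.imwrite('pics/cmp1.png',np.hstack(a))"
```

```text
(no output)
```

View pics/cmp1.png

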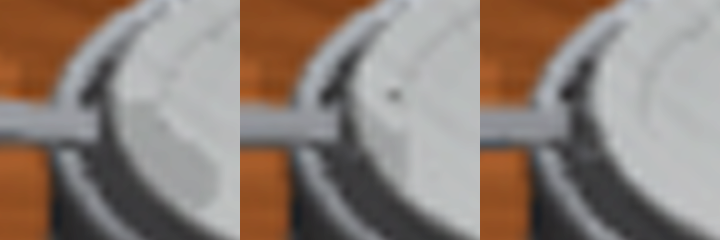

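The load stopped growing while I pitched a further degree, and the lid's near edge looks a little higher, so this side seems to be giving. Continuing.

Emit:
arm_command:
  motion:
    - {"slide":[0,0.0023,0.0011],"turn":[0.0105,0,0]}
    - {"slide":[0,0.0023,0.0011],"turn":[0.0105,0,0]}
    - {"slide":[0,0.0023,0.0011],"turn":[0.0105,0,0]}
    - {"slide":[0,0.0023,0.0011],"turn":[0.0105,0,0]}
    - {"slide":[0,0,0],"turn":[0,0,0]}

```text
t: 22.82
tool_pos: [0.4579, -0.0252, 0.2993]
orientation: [-3.052, 0.001, -0.003]
force: [-0.5, -2.3, 3.1]
opening: 0.0236
```

```bash
python3 -c "
from h import *
rep(-90,5)"
```

```text
t 23.07 al -5.11 tip r 0.0615 t 0.0006 z 0.1319 F(r,t,z) [ 2.24 -0.31  2.65] m_t -0.373 base -0.121 Mpiv -0.255
```

Emit:
arm_command:
  motion:
    - {"slide":[0,0.0023,0.0011],"turn":[0.0105,0,0]}
    - {"slide":[0,0.0023,0.0011],"turn":[0.0105,0,0]}
    - {"slide":[0,0.0023,0.0011],"turn":[0.0105,0,0]}
    - {"slide":[0,0.0023,0.0011],"turn":[0.0105,0,0]}
    - {"slide":[0,0,0],"turn":[0,0,0]}

```text
t: 23.48
tool_pos: [0.4579, -0.0287, 0.2971]
orientation: [-3.031, 0.001, -0.003]
force: [-0.4, -1.9, 3.2]
opening: 0.0235
```

```bash
python3 -c "
from h import *
rep(-90,5)"
```

```text
t 23.73 al -6.31 tip r 0.0615 t 0.0006 z 0.1322 F(r,t,z) [ 2.4  -0.89  3.01] m_t -0.356 base -0.137 Mpiv -0.249
```

The load is steady at about 25 N on the lid while the pitch grows, so the lid is moving. Going on in larger steps.

```bash
python3 -c "
from h import *
arc(-90,-6.3,-16.3,.0155,.0165,10)
arc(-90,-16.3,-26.3,.0165,.018,10)"
```

```text
-7.3 slide [-0.      0.0076  0.0036] turn [0.0349 0.     0.    ]
-8.3 slide [-0.      0.0076  0.0036] turn [ 0.0349  0.     -0.    ]
-9.3 slide [-0.      0.0076  0.0036] turn [0.0349 0.     0.    ]
-10.3 slide [-0.      0.0076  0.0036] turn [ 0.0349 -0.      0.    ]
-11.3 slide [-0.      0.0076  0.0036] turn [ 0.0349  0.     -0.    ]
-12.3 slide [-0.      0.0076  0.0036] turn [0.0349 0.     0.    ]
-13.3 slide [-0.      0.0076  0.0036] turn [0.0349 0.     0.    ]
-14.3 slide [-0.      0.0076  0.0036] turn [0.0349 0.     0.    ]
-15.3 slide [-0.      0.0076  0.0036] turn [0.0349 0.     0.    ]
-16.3 slide [-0.      0.0076  0.0036] turn [ 0.0349 -0.      0.    ]
-17.3 slide [-0.      0.0075  0.0036] turn [ 0.0349 -0.     -0.    ]
-18.3 slide [-0.      0.0075  0.0036] turn [0.0349 0.     0.    ]
-19.3 slide [-0.      0.0075  0.0036] turn [0.0349 0.     0.    ]
-20.3 slide [-0.      0.0075  0.0036] turn [ 0.0349  0.     -0.    ]
-21.3 slide [-0.      0.0075  0.0036] turn [ 0.0349  0.     -0.    ]
-22.3 slide [-0.      0.0075  0.0036] turn [0.0349 0.     0.    ]
-23.3 slide [-0.      0.0075  0.0036] turn [ 0.0349 -0.      0.    ]
-24.3 slide [-0.      0.0075  0.0036] turn [0.0349 0.     0.    ]
-25.3 slide [-0.      0.0075  0.0035] turn [0.0349 0.     0.    ]
-26.3 slide [-0.      0.0075  0.0035] turn [ 0.0349 -0.     -0.    ]
```

Emit:
arm_command:
  motion:
    - {"slide":[0,0.0042,0.0022],"turn":[0.0209,0,0]}
    - {"slide":[0,0.0042,0.0022],"turn":[0.0209,0,0]}
    - {"slide":[0,0.0042,0.0022],"turn":[0.0209,0,0]}
    - {"slide":[0,0.0042,0.0022],"turn":[0.0209,0,0]}
    - {"slide":[0,0,0],"turn":[0,0,0]}

```text
t: 24.15
tool_pos: [0.4579, -0.0355, 0.2928]
orientation: [-2.989, 0.001, -0.003]
force: [-0.0, -5.1, 3.6]
opening: 0.0237
```

```bash
python3 -c "
from h import *
rep(-90,4)"
```

```text
t 24.35 al -8.68 tip r 0.0615 t 0.0006 z 0.1328 F(r,t,z) [ 5.38 -0.94  2.91] m_t -0.903 base -0.167 Mpiv -0.307
```

Emit:
arm_command:
  motion:
    - {"slide":[0,0.0052,0.0022],"turn":[0.0209,0,0]}
    - {"slide":[0,0.0048,0.0022],"turn":[0.0209,0,0]}
    - {"slide":[0,0.0048,0.0022],"turn":[0.0209,0,0]}
    - {"slide":[0,0.0046,0.0022],"turn":[0.0209,0,0]}
    - {"slide":[0,0,0],"turn":[0,0,0]}

```text
t: 24.77
tool_pos: [0.458, -0.0423, 0.288]
orientation: [-2.947, 0.001, -0.003]
force: [-0.7, -4.3, 4.0]
opening: 0.0238
```

```bash
python3 -c "
from h import *
rep(-90,4,'pics/s12.png')"
```

```text
t 24.97 al -11.09 tip r 0.0616 t 0.0006 z 0.1334 F(r,t,z) [ 4.84 -1.26  3.82] m_t -0.786 base -0.198 Mpiv -0.403
```

View pics/s12.png

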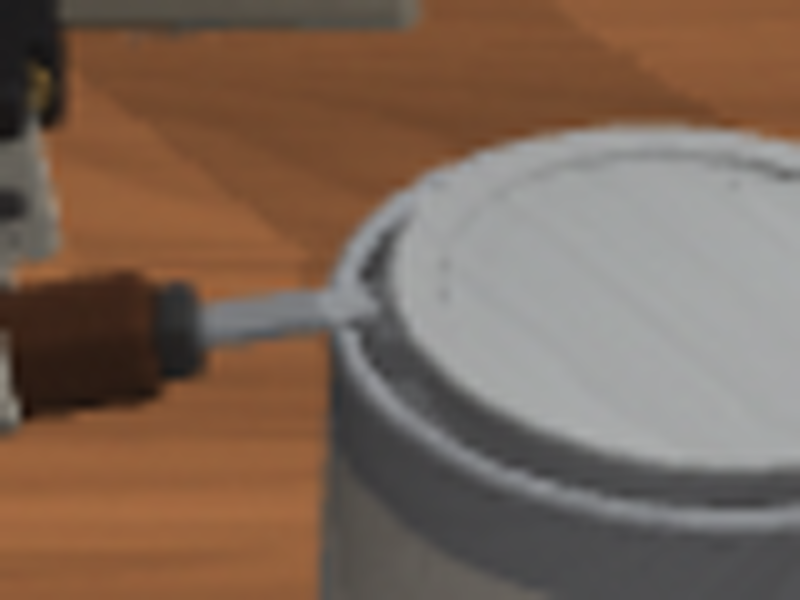

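The lid is rising on this side: its left extreme moved from crop (388,290) to about (400,252) and more of the channel floor shows. The handle force is about 5 N, below the 9 N limit. Continuing, with a little radial relief.

Emit:
arm_command:
  motion:
    - {"slide":[0,0.0055,0.0022],"turn":[0.0209,0,0]}
    - {"slide":[0,0.005,0.0022],"turn":[0.0209,0,0]}
    - {"slide":[0,0.0048,0.0022],"turn":[0.0209,0,0]}
    - {"slide":[0,0.0048,0.0022],"turn":[0.0209,0,0]}
    - {"slide":[0,0,0],"turn":[0,0,0]}

```text
t: 25.38
tool_pos: [0.458, -0.0491, 0.2828]
orientation: [-2.904, 0.001, -0.003]
force: [-0.9, -1.0, 4.6]
opening: 0.0233
```

```bash
python3 -c "
from h import *
rep(-90,4)"
```

```text
t 25.58 al -13.57 tip r 0.0618 t 0.0006 z 0.1340 F(r,t,z) [ 2.02 -0.95  5.3 ] m_t -0.103 base -0.229 Mpiv -0.362
```

Emit:
arm_command:
  motion:
    - {"slide":[0,0.0048,0.0018],"turn":[0.0209,0,0]}
    - {"slide":[0,0.0048,0.0018],"turn":[0.0209,0,0]}
    - {"slide":[0,0.0047,0.0018],"turn":[0.0209,0,0]}
    - {"slide":[0,0.0047,0.0018],"turn":[0.0209,0,0]}
    - {"slide":[0,0,0],"turn":[0,0,0]}

```text
t: 26.0
tool_pos: [0.4579, -0.0556, 0.278]
orientation: [-2.862, 0.001, -0.003]
force: [0.4, 3.2, 5.6]
opening: 0.0237
```

```bash
python3 -c "
from h import *
rep(-90,5)"
```

```text
t 26.25 al -15.94 tip r 0.0622 t 0.0005 z 0.1350 F(r,t,z) [-3.36  0.45  3.48] m_t 0.568 base -0.259 Mpiv -0.280
```

Emit:
arm_command:
  motion:
    - {"slide":[0,0.0044,0.002],"turn":[0.0209,0,0]}
    - {"slide":[0,0.0044,0.002],"turn":[0.0209,0,0]}
    - {"slide":[0,0.0044,0.002],"turn":[0.0209,0,0]}
    - {"slide":[0,0.0044,0.002],"turn":[0.0209,0,0]}
    - {"slide":[0,0.0044,0.002],"turn":[0.0209,0,0]}

```text
t: 26.67
tool_pos: [0.4579, -0.0631, 0.2717]
orientation: [-2.811, 0.0, -0.003]
force: [1.1, 3.5, 2.5]
opening: 0.0233
```

```bash
python3 -c "
from h import *
rep(-90,5,'pics/s13.png')"
```

```text
t 26.92 al -18.92 tip r 0.0626 t 0.0004 z 0.1361 F(r,t,z) [-3.3  -0.23  2.83] m_t 0.328 base -0.296 Mpiv -0.401
```

View pics/s13.png

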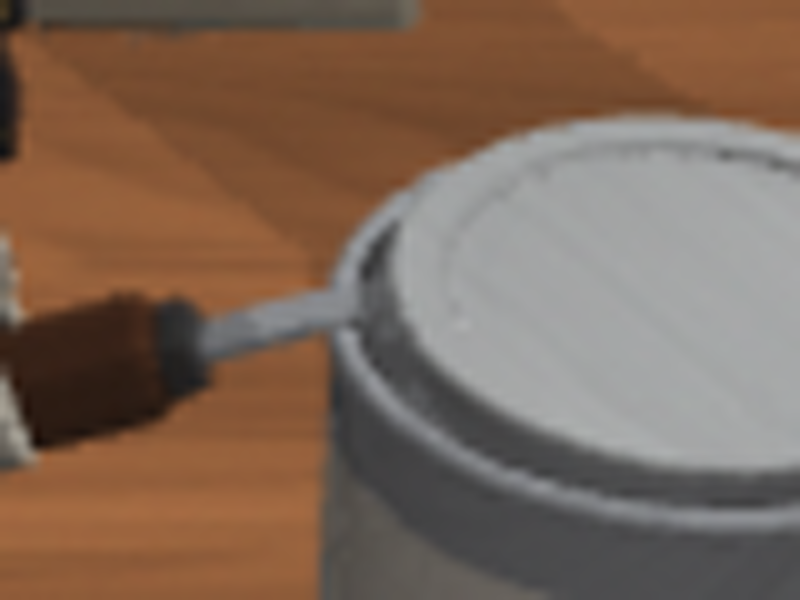

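The lid is clearly tipped up: its left extreme is now at about (400,240) and its top edge at y=115 against 128 before. Load is still moderate, so I'll pitch on to about -26 degrees.

Emit:
arm_command:
  motion:
    - {"slide":[0,0.0042,0.0021],"turn":[0.0209,0,0]}
    - {"slide":[0,0.0042,0.0021],"turn":[0.0209,0,0]}
    - {"slide":[0,0.0042,0.0021],"turn":[0.0209,0,0]}
    - {"slide":[0,0.0042,0.0021],"turn":[0.0209,0,0]}
    - {"slide":[0,0.0042,0.0021],"turn":[0.0209,0,0]}

```text
t: 27.33
tool_pos: [0.4579, -0.07, 0.2648]
orientation: [-2.76, 0.001, -0.003]
force: [-0.1, -5.1, -1.5]
opening: 0.0235
```

```bash
python3 -c "
from h import *
rep(-90,4)"
```

```text
t 27.53 al -21.85 tip r 0.0627 t 0.0005 z 0.1370 F(r,t,z) [ 5.02 -0.8  -0.76] m_t -1.311 base -0.332 Mpiv -0.374
```

Emit:
arm_command:
  motion:
    - {"slide":[0,0.0046,0.0025],"turn":[0.0209,0,0]}
    - {"slide":[0,0.0046,0.0025],"turn":[0.0209,0,0]}
    - {"slide":[0,0.0046,0.0025],"turn":[0.0209,0,0]}
    - {"slide":[0,0.0046,0.0025],"turn":[0.0209,0,0]}
    - {"slide":[0,0.0046,0.0025],"turn":[0.0209,0,0]}

```text
t: 27.95
tool_pos: [0.4581, -0.0766, 0.2571]
orientation: [-2.709, 0.0, -0.004]
force: [-1.7, -8.8, 0.1]
opening: 0.0236
```

```bash
python3 -c "
from h import *
a=rep(-90,4,'pics/s14.png')
cv2.imwrite('pics/s14f.png',a['img'])"
```

```text
t 28.15 al -24.80 tip r 0.0629 t 0.0007 z 0.1374 F(r,t,z) [ 7.07 -1.71  0.83] m_t -1.420 base -0.367 Mpiv -0.465
```

View pics/s14.png

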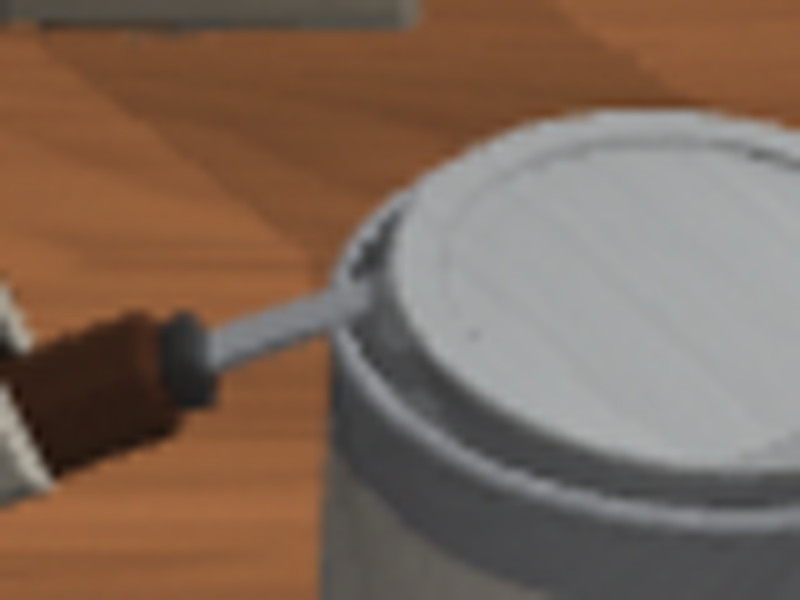

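The lid is up further, with its top edge at crop y of about 107. I'll work out the lift from that outline.

Run:
```python
from h import *
th=np.linspace(0,2*np.pi,721)
T0=np.array([.4578,.1493,-.0007])
for lift in (0,2,3,4,5,6,7,8):
    y=.067*np.sin(th); x=.067*np.cos(th)
    P=np.c_[x,y,.135+ lift*1e-3*(.067-y)/.134]+T0
    q=proj("scene",P); qq=(q-[300,150]+.5)*10-.5
    il=qq[:,0].argmin(); it=qq[:,1].argmin(); print(lift,"left",qq[il].round(0),"top",qq[it].round(0), "at x=500 upper y", np.interp(500,*(lambda o:(o[:,0],o[:,1]))(qq[(q[:,1]<q[:,1].mean())][np.argsort(qq[q[:,1]<q[:,1].mean()][:,0])])).round(0))
```

```text
0 left [390. 287.] top [662. 139.] at x=500 upper y 167.0
2 left [391. 280.] top [655. 135.] at x=500 upper y 161.0
3 left [391. 276.] top [653. 133.] at x=500 upper y 158.0
4 left [391. 272.] top [650. 131.] at x=500 upper y 155.0
5 left [392. 268.] top [645. 129.] at x=500 upper y 152.0
6 left [392. 264.] top [643. 127.] at x=500 upper y 149.0
7 left [392. 260.] top [638. 125.] at x=500 upper y 146.0
8 left [392. 256.] top [636. 122.] at x=500 upper y 143.0
```

By the outline the prised edge is up about 8 mm, so the middle is up about 4 mm, which is well prised. I'll unload by pitching back about 10 degrees around the rim.

Emit:
arm_command:
  motion:
    - {"slide":[0,-0.0065,-0.0036],"turn":[-0.035,0,0]}
    - {"slide":[0,-0.007,-0.0036],"turn":[-0.035,0,0]}
    - {"slide":[0,-0.014,-0.0072],"turn":[-0.07,0,0]}
    - {"slide":[0,-0.014,-0.0072],"turn":[-0.07,0,0]}
    - {"slide":[0,-0.014,-0.0072],"turn":[-0.07,0,0]}

```text
t: 28.57
tool_pos: [0.4579, -0.0584, 0.2762]
orientation: [-2.847, -0.0, -0.003]
force: [-0.6, 4.1, 0.8]
opening: 0.0236
```

```bash
python3 -c "
from h import *
a=rep(-90,4,'pics/s15.png')"
```

```text
t 28.77 al -16.80 tip r 0.0631 t 0.0006 z 0.1354 F(r,t,z) [-0.52  0.81 -0.78] m_t -0.168 base -0.270 Mpiv -0.039
```

View pics/s15.png

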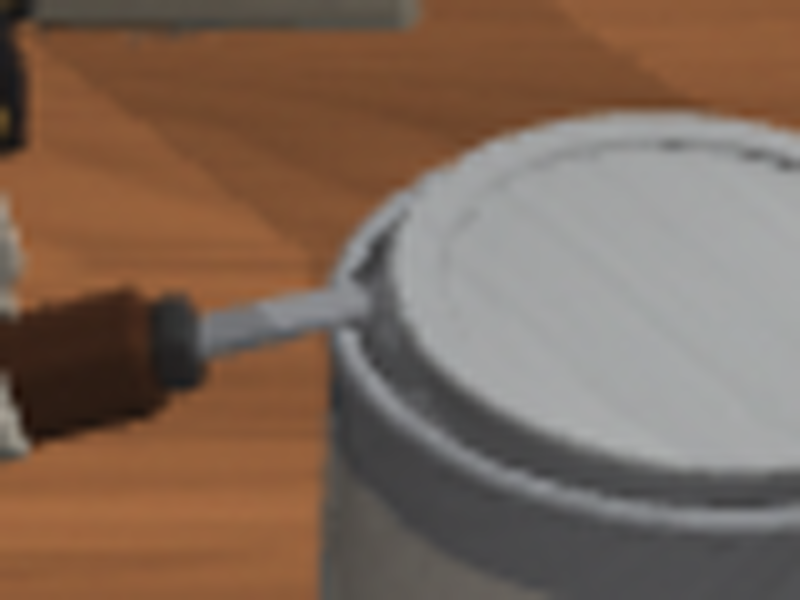

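Unloaded: the forces are near zero and the lid stays up with its top edge at crop y of about 110. Sliding the lever straight out.

Emit:
arm_command:
  motion:
    - {"slide":[0,0.012,-0.0005],"turn":[0,0,0]}
    - {"slide":[0,0.02,-0.001],"turn":[0,0,0]}
    - {"slide":[0,0.03,-0.004],"turn":[0,0,0]}
    - {"slide":[0,0.04,-0.01],"turn":[0,0,0]}
    - {"slide":[0,0.04,-0.02],"turn":[0,0,0]}

```text
t: 29.18
tool_pos: [0.4572, -0.1194, 0.2715]
orientation: [-2.847, 0.001, 0.0]
force: [-0.4, 0.1, -1.5]
opening: 0.0235
```

Run:
```python
from h import *
a=avg(3); print(a["t"],a["p"],a["f"],np.degrees(a["R"].as_euler("xyz")))
cv2.imwrite('pics/s16.png',cv2.resize(a["img"][140:260,270:430],None,fx=5,fy=5,interpolation=cv2.INTER_CUBIC))
```

```text
29.3333 [ 0.4578 -0.121   0.2727] [-0.1606 -1.3682 -1.2705] [-163.2042   -0.0989   -0.1627]
```

View pics/s16.png

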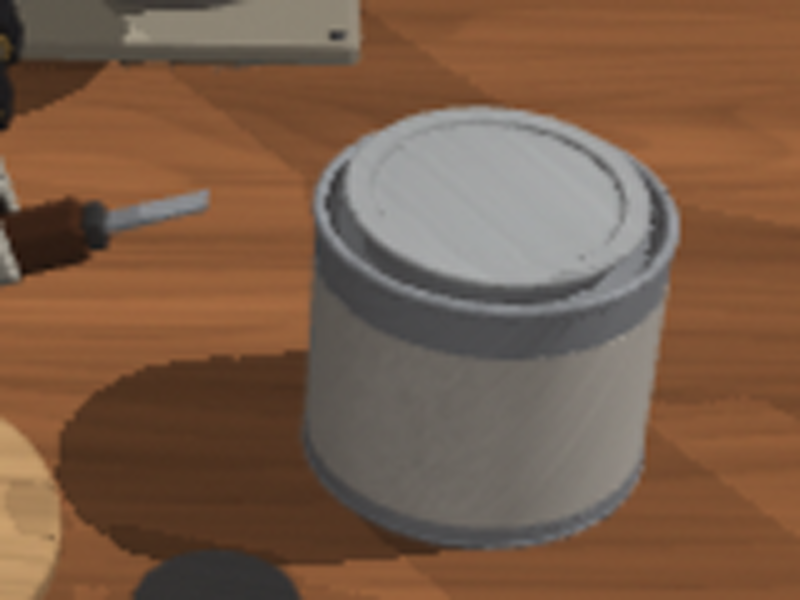

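The lid stands tipped up on the prised side and the tin looks undisturbed. Before putting the lever back I'll measure the lift properly against the first picture.

Run:
```python
from h import *
from plant import robot
a=robot.read_camera("scene")["pixels"]; cv2.imwrite("pics/s17f.png",a)
b=cv2.imread("pics/scene0.png")
f=lambda i:cv2.resize(i[155:215,325:413],None,fx=9,fy=9,interpolation=cv2.INTER_CUBIC)
f2=lambda i:cv2.resize(i[155:203,325:413],None,fx=6,fy=6,interpolation=cv2.INTER_CUBIC)
cv2.imwrite("pics/cmp2.png",np.vstack([f2(b),f2(a)]))
```

```text
(no output)
```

View pics/cmp2.png

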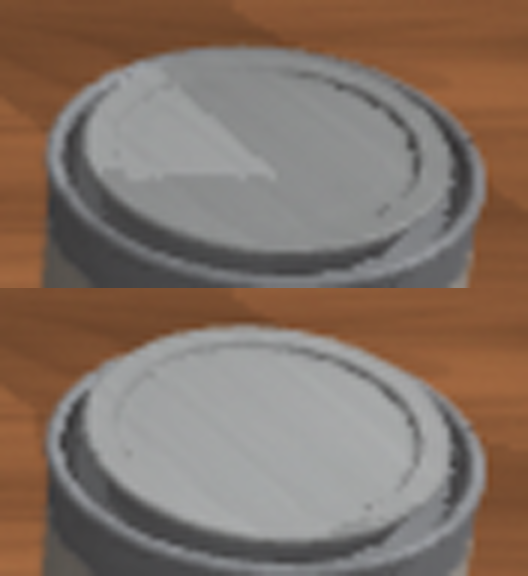

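Run:
```python
from h import *
th=np.linspace(0,2*np.pi,1441); T0=np.array([.4578,.1493,-.0007])
def bb(v):
    z,a,b=v; x=.067*np.cos(th); y=.067*np.sin(th)
    P=np.c_[x,y,.135+z*1e-3+1e-3*(a*x+b*y)/.067]+T0; q=(proj("scene",P)-[325,155]+.5)*6-.5
    return np.r_[q.min(0),q.max(0)]
for n,o in (("before",[87,50,448,255]),("after",[85,38,451,253])):
    s=least_squares(lambda v:bb(v)-o,[0,0,0]); print(n,s.x.round(2),s.fun.round(2))
print(bb([0,0,0]),bb([2,0,-2]),bb([3,0,-3]),bb([4,0,-4]))
```

```text
before [  0.07   3.59 -18.04] [-0.46 -0.03 -0.19 -0.03]
after [  3.3   -1.76 -10.05] [0.9  0.05 0.37 0.06]
[ 84.0306  53.2031 453.7297 253.4121] [ 84.5849  48.3525 453.7348 248.9271] [ 84.863   45.8377 453.7374 246.7588] [ 85.1417  43.2627 453.74   244.6399]
```

The fit puts the lid's middle about 3.2 mm above where it was. The tilt is poorly determined by this view. Now back to the board: level the lever and carry it over the board's centre.

Run:
```python
from h import *
a=avg(3); print(a["t"],a["p"],a["f"])
R1=levR(-90,0)[0]
plan(a["p"],a["R"],np.array([.542,-.16,.245]),R1,10,3)
```

```text
29.5333 [ 0.4577 -0.1181  0.2725] [-0.5775  0.1422 -1.0746]
0 slide [0.021, 0.012, 0.004] turn [-0.059, -0.0, -0.0] mm 9.8 deg 1.69
1 slide [0.021, 0.012, 0.003] turn [-0.059, -0.0, -0.0] mm 9.7 deg 1.69
2 slide [0.021, 0.012, 0.005] turn [-0.059, -0.0, -0.0] mm 9.9 deg 1.69
3 slide [0.021, 0.011, 0.004] turn [-0.059, -0.0, -0.0] mm 9.6 deg 1.69
4 slide [0.021, 0.012, 0.005] turn [-0.059, -0.0, -0.0] mm 9.9 deg 1.69
5 slide [0.021, 0.011, 0.006] turn [-0.059, -0.0, -0.0] mm 9.8 deg 1.69
6 slide [0.022, 0.011, 0.005] turn [-0.059, -0.0, -0.0] mm 10.0 deg 1.69
7 slide [0.021, 0.011, 0.006] turn [-0.059, -0.0, -0.0] mm 9.8 deg 1.69
8 slide [0.021, 0.011, 0.006] turn [-0.059, -0.0, -0.0] mm 9.8 deg 1.69
9 slide [0.021, 0.011, 0.007] turn [-0.059, -0.0, -0.0] mm 9.9 deg 1.69
end err mm [ 0.1074 -0.029   0.015 ]
```

Emit:
arm_command:
  motion:
    - {"slide":[0.021,0.012,0.004],"turn":[-0.059,0,0]}
    - {"slide":[0.021,0.012,0.003],"turn":[-0.059,0,0]}
    - {"slide":[0.021,0.012,0.005],"turn":[-0.059,0,0]}
    - {"slide":[0.021,0.011,0.004],"turn":[-0.059,0,0]}
    - {"slide":[0.021,0.012,0.005],"turn":[-0.059,0,0]}

```text
t: 29.95
tool_pos: [0.501, -0.1388, 0.2591]
orientation: [-2.998, -0.001, -0.004]
force: [-0.8, -0.3, -1.5]
opening: 0.0238
```

Emit:
arm_command:
  motion:
    - {"slide":[0.021,0.011,0.006],"turn":[-0.059,0,0]}
    - {"slide":[0.022,0.011,0.005],"turn":[-0.059,0,0]}
    - {"slide":[0.021,0.011,0.006],"turn":[-0.059,0,0]}
    - {"slide":[0.021,0.011,0.006],"turn":[-0.059,0,0]}
    - {"slide":[0.021,0.011,0.007],"turn":[-0.059,0,0]}

```text
t: 30.37
tool_pos: [0.5435, -0.1596, 0.2453]
orientation: [3.138, 0.001, 0.004]
force: [-0.2, 0.5, -0.3]
opening: 0.0234
```

Run:
```python
from h import *
a=avg(6); print(a["t"],a["p"],a["f"],np.degrees(a["R"].as_euler("xyz")))
cv2.imwrite('pics/s18.png',cv2.resize(a["img"][160:300,160:320],None,fx=5,fy=5,interpolation=cv2.INTER_CUBIC)[:600])
```

```text
30.6667 [ 0.543  -0.1595  0.2452] [-0.3547  0.0001 -1.2291] [179.8957  -0.1252   0.0367]
```

View pics/s18.png

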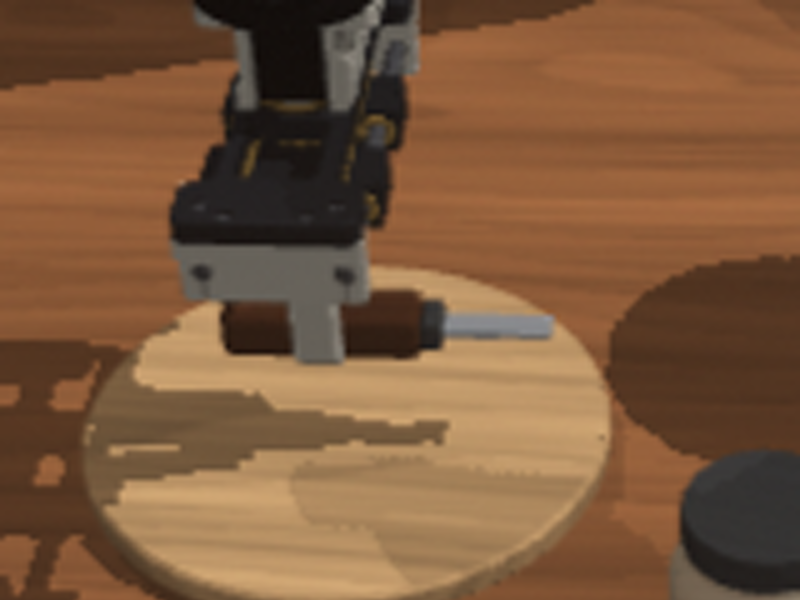

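The lever is level in the grip (blade from crop (442,325) to (552,325)) above the board. Lowering to 0.5 mm above the height at which it was grasped.

Emit:
arm_command:
  motion:
    - {"slide":[0,0,0.035],"turn":[0,0,0]}
    - {"slide":[0,0,0.035],"turn":[0,0,0]}
    - {"slide":[0,0,0.02],"turn":[0,0,0]}
    - {"slide":[0,0,0.008],"turn":[0,0,0]}
    - {"slide":[0,0,0.004],"turn":[0,0,0]}

```text
t: 31.08
tool_pos: [0.542, -0.1598, 0.2042]
orientation: [3.141, -0.001, 0.002]
force: [0.2, 0.1, -2.1]
opening: 0.024
```

Run:
```python
from h import *
a=avg(4); print(a["t"],a["p"],a["f"],a["m"])
```

```text
31.2833 [ 0.5426 -0.16    0.2052] [ 0.3    -0.0705 -1.7457] [-0.0571 -0.074   0.0247]
```

Still free. Down another 1.2 mm, then open slowly.

Emit:
arm_command:
  motion:
    - {"slide":[0,0,0.001],"turn":[0,0,0]}
    - {"slide":[0,0,0.001],"turn":[0,0,0]}
    - {"slide":[0,0,0.001],"turn":[0,0,0]}
    - {"slide":[0,0,0],"turn":[0,0,0]}
    - {"slide":[0,0,0],"turn":[0,0,0]}

```text
t: 31.7
tool_pos: [0.5425, -0.1599, 0.2037]
orientation: [3.141, -0.001, 0.003]
force: [0.3, 1.0, -1.5]
opening: 0.0237
```

Run:
```python
from h import *
a=avg(4); print(a["t"],a["p"],a["f"],a["m"])
```

```text
31.9 [ 0.5425 -0.1599  0.2036] [-0.1517 -0.1261 -1.384 ] [-0.0371 -0.0599  0.0134]
```

Emit:
arm_command:
  motion:
    - {"slide":[0,0,0.001],"turn":[0,0,0]}
    - {"slide":[0,0,0.001],"turn":[0,0,0]}
    - {"slide":[0,0,0],"turn":[0,0,0]}
    - {"slide":[0,0,0],"turn":[0,0,0]}
    - {"slide":[0,0,0],"turn":[0,0,0]}

```text
t: 32.32
tool_pos: [0.5425, -0.1599, 0.203]
orientation: [3.14, -0.001, 0.004]
force: [-1.3, 0.2, 3.5]
opening: 0.0234
```

Run:
```python
from h import *
a=avg(4); print(a["t"],a["p"],a["f"],a["m"])
```

```text
32.5167 [ 0.5425 -0.1599  0.2031] [-1.7471  0.9229  3.9862] [0.0932 0.3798 0.0351]
```

The lever is on the board (about 5 N upward). Opening.

Emit:
arm_command:
  motion:
    - {"slide":[0,0,0],"turn":[0,0,0]}
    - {"slide":[0,0,0],"turn":[0,0,0]}
    - {"slide":[0,0,0],"turn":[0,0,0]}
    - {"slide":[0,0,0],"turn":[0,0,0]}
    - {"slide":[0,0,0],"turn":[0,0,0]}
  gripper: 70

```text
t: 32.93
tool_pos: [0.5425, -0.1599, 0.2027]
orientation: [3.141, -0.001, 0.003]
force: [-0.1, -1.0, -1.2]
opening: 0.0519
```

Emit:
arm_command:
  motion:
    - {"slide":[0,0,0],"turn":[0,0,0]}
    - {"slide":[0,0,0],"turn":[0,0,0]}
    - {"slide":[0,0,-0.03],"turn":[0,0,0]}
    - {"slide":[0,0,-0.06],"turn":[0,0,0]}
    - {"slide":[0,0,-0.08],"turn":[0,0,0]}

```text
t: 33.35
tool_pos: [0.5411, -0.1594, 0.2696]
orientation: [-3.141, 0.001, 0.004]
force: [1.2, 0.0, 0.0]
opening: 0.0652
```

Emit:
arm_command:
  motion:
    - {"slide":[0,0.05,-0.07],"turn":[0,0,0]}
    - {"slide":[0,0.08,-0.05],"turn":[0,0,0]}
    - {"slide":[0,0.08,-0.03],"turn":[0,0,0]}
    - {"slide":[0,0.09,0],"turn":[0,0,0]}
    - {"slide":[0,0.09,0],"turn":[0,0,0]}

```text
t: 33.77
tool_pos: [0.5425, -0.3173, 0.3342]
orientation: [3.138, 0.001, 0.009]
force: [0.3, 0.3, -0.1]
opening: 0.0651
```

Emit:
arm_command:
  motion:
    - {"slide":[-0.03,0.09,0],"turn":[0,0,0]}
    - {"slide":[-0.03,0.09,0],"turn":[0,0,0]}
    - {"slide":[-0.03,0.09,0],"turn":[0,0,0]}
    - {"slide":[-0.03,0.06,0],"turn":[0,0,0]}
    - {"slide":[0,0,0],"turn":[0,0,0]}

```text
t: 34.18
tool_pos: [0.4912, -0.4525, 0.332]
orientation: [3.138, -0.008, 0.003]
force: [0.8, -0.2, -0.4]
opening: 0.065
```

Run:
```python
from h import *
from plant import robot
a=avg(6); print(a["t"],a["p"],a["f"],a["sd"][3:6])
b=robot.read_camera("top")["pixels"]
cv2.imwrite("pics/fs.png",a["img"]);cv2.imwrite("pics/ft.png",b)
```

```text
34.4833 [ 0.494  -0.4478  0.3316] [-0.4094  0.3252 -0.0193] [0.6063 0.4231 0.6122]
```

View pics/fs.png

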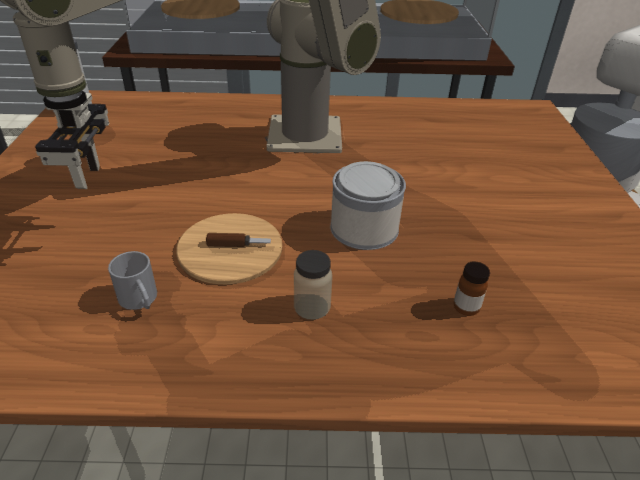

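View pics/ft.png

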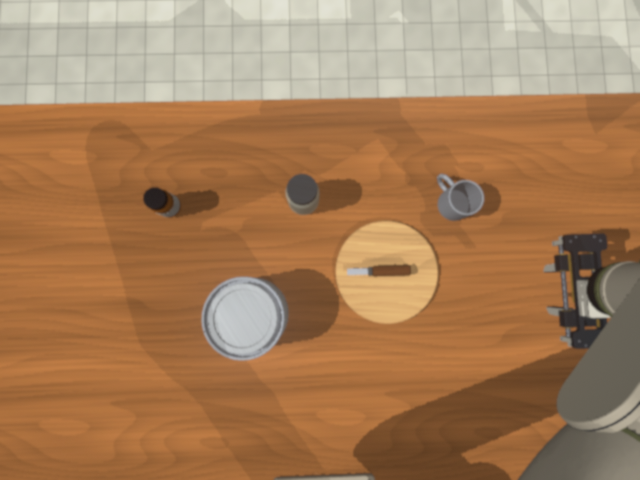

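In the scene picture the lever lies on the board, butt (208,239) to tip (271,242). In the top picture it lies from (413,271) to (346,272), with the board centred at (387,272). The tin, jars and mug are where they were. As a last check I'll measure the lid's image shift by aligning the lid before and after; 1 mm of rise gives about 0.33 px.

Run:
```python
from h import *
a=cv2.cvtColor(cv2.imread("pics/s1.png"),cv2.COLOR_BGR2GRAY);b=cv2.cvtColor(cv2.imread("pics/fs.png"),cv2.COLOR_BGR2GRAY)
T0=np.array([.4578,.1493,-.0007]);th=np.linspace(0,2*np.pi,90)
def ell(r,z): return proj("scene",np.c_[r*np.cos(th),r*np.sin(th),0*th+z]+T0).astype(np.int32)
def run(mask,mode):
    W=np.eye(2,3,dtype=np.float32); c,W=cv2.findTransformECC(a,b,W,mode,(cv2.TERM_CRITERIA_EPS|cv2.TERM_CRITERIA_COUNT,300,1e-6),mask,3); return c,W
m=np.zeros_like(a);cv2.fillPoly(m,[ell(.064,.135)],255)
for mode in (cv2.MOTION_TRANSLATION,cv2.MOTION_AFFINE):
    try:
        c,W=run(m,mode); 
        for nm,p in (("centre",[0,0,.135]),("prised",[0,-.055,.135]),("far",[0,.055,.135])):
            q=proj("scene",np.array(p)+T0)[0]; print("lid",nm,c,(W@np.r_[q,1]-q).round(2))
    except Exception as e: print(e)
m=np.zeros_like(a);m[205:245,328:405]=255
c,W=run(m,cv2.MOTION_TRANSLATION);print("tin body",c,W[:,2])
q=lambda z,y=0:proj("scene",T0+[0,y,.135+z])[0]; print("px for 3mm",q(.003)-q(0), "6mm prised",q(.006,-.055)-q(0,-.055))
print("lever handle mid", atz("top",(391.5,271),.038),"butt/tip",atz("top",(413,271),.038),atz("top",(346,272),.026))
cv2.imwrite("pics/cmp3.png",np.hstack([cv2.resize(i[150:230,325:411],None,fx=4.6,fy=4.6,interpolation=cv2.INTER_CUBIC) for i in(a,b)]))
```

```text
lid centre 0.8586283590806427 [-1.01 -2.24]
lid prised 0.8586283590806427 [-1.01 -2.24]
lid far 0.8586283590806427 [-1.01 -2.24]
OpenCV(4.12.0) /io/opencv/modules/video/src/ecc.cpp:574: error: (-7:Iterations do not converge) NaN encountered. in function 'findTransformECC'

tin body 0.9989477134078261 [-0.0548  0.032 ]
px for 3mm [ 0.1202 -1.1651] 6mm prised [ 0.1572 -2.3361]
lever handle mid [ 0.542  -0.1597  0.038 ] butt/tip [ 0.5407 -0.2067  0.038 ] [ 0.5429 -0.0611  0.026 ]
```

View pics/cmp3.png

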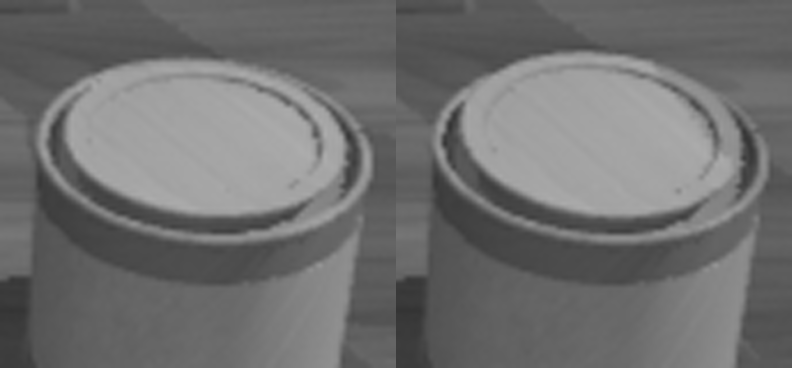

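The lid is plainly up on the prised side: its image shifted up by 1 to 2 px, which is 3 to 5 mm at the middle, while the tin body moved less than 0.1 px. The lever lies about 6 mm from the board's centre. Handing in.

```bash
python3 -c "
from plant import robot
print(robot.close_job(), robot.read_state()['t'])"
```

```text
the job is handed in; nothing more can be done
the job is handed in; nothing more can be done
```

The lid is prised up and staying up, and the lever is back flat on the round board. I handed the job in at about 35 s of the 72 s; no verdict was reported.

**What I did:** I took the lever from the board and slid it in under the lid's edge from the tin's −y side. I felt for the rim, then pressed the handle down in small steps to about 25 degrees below level. This side gave: handle force was at most about 7 N and I estimate 20–40 N on the rim, so I tried no other side. I then unloaded the lever, slid it out and laid it down.

**Last checks:**
- **Lid:** the outline fit put its middle about 3.2 mm higher. Image alignment suggested 3–5 mm or a bit more, with a mediocre match (0.86). Both are above the 1.5 mm needed. The lid's tilt could not be measured well from the picture.
- **Tin:** it moved less than 0.1 px in the scene picture. I saw no change in the jars or the mug.
- **Lever:** it lies on the board about 6 mm from its centre, and the gripper is well clear of everything.

**Went wrong on the way:**
- **First grasp missed:** I lifted before the fingers had closed. The lever was not disturbed.
- **Fingertips hit the board:** on the second try they pressed on it, peaking at 74 N or more at the wrist. That is under the 120 N wrist limit. It would break the 40 N limit on the arm and gripper body only if fingertips count under it.

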